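# Decant counted ferrite cores into the assortment case

### The job

The five clip-on ferrite cores in the steel cup on the counting scale have been counted. Tip them all out of the cup into the empty bin of the open assortment case, stand the empty cup gently back upright on the scale's pan, and close the case's clear lid right down. Leave the other things on the bench where they are.

Things in the scene. Friction and masses are not known exactly. Their poses are not given: they have to be found in the camera images.
- cup: open stainless steel cup, round, 85 mm high, outside diameter 60 mm at the foot widening to 66 mm at the rim (about 64 mm at 55 mm up), wall 3 mm, bottom 4 mm thick, no handle, about 120 g empty; origin at the centre of its underside, z up through its mouth. It starts upright on the scale's pan. Inside, the ferrite cores slide only on a wall that slopes about 35 degrees or more, so it must be tipped well past level (130 degrees or more from upright) to empty
- cup_rim (a point): centre of the cup's mouth, 85 mm above the cup's origin on its axis
- ferrite1: one of five identical clip-on ferrite cores for cables: dark grey plastic blocks 19 x 19 mm and 27 mm long, with a cable hole showing at both ends, 25 g each; origin at its centre, z along its length. All five start loose and jumbled in the cup
- ferrite2: another of the five ferrite cores, as ferrite1
- ferrite3: another of the five ferrite cores, as ferrite1
- ferrite4: another of the five ferrite cores, as ferrite1
- ferrite5: another of the five ferrite cores, as ferrite1
- scale: counting scale, fixed to the bench at an unknown place and small yaw: white housing 215 mm deep (x) by 200 mm wide (y), origin at the centre of its underside; its keypad and display lie along its -x side, at most 95 mm high, and its pan behind them
- pan (a point): centre of the top face of the scale's flat stainless pan, 95 mm above the bench; the pan measures 150 mm along the scale's x and 190 mm along its y and does not move when loaded
- case: grey assortment case, fixed to the bench at an unknown place and small yaw: open box 124 mm (x) by 318 mm (y) by 72 mm high, walls and floor 4 mm; origin at the centre of its underside, x pointing away from the robot. Three white bins stand in it in a row along y, 103 mm apart, in any order, and do not move. The lid is hinged along the top of its far (+x) wall
- empty_bin: the one white bin of the case with nothing in it; 112 mm (x) by 100 mm (y) by 60 mm high, wall and floor 2.5 mm, its rim 64 mm above the bench; origin at the centre of its underside, axes along the case's. The two other bins hold steel nuts and black capacitors
- lid (a joint): angle of the case's clear lid in rad: 0 shut, flat on the case; about 1.57 upright; it starts leaning open at 1.7 to 2.0 (stop at 2.05). It turns about the case's y axis through lid_hinge. The hinge is stiff: the lid stays at any angle and takes about 2 to 3 N at its free edge to swing. The panel is 3 mm thick (6 mm at its frame), as wide as the case, and reaches 130 mm from the hinge, with a finger tab 12 mm longer and 90 mm wide in the middle of its free edge
- lid_hinge (a point): middle of the lid's hinge line (3.5 mm above the hinge axis when the lid is shut), 75 mm above the bench
- lid_edge (a point): middle of the lid's free edge, where the tab begins, 130 mm from lid_hinge
- pliers: red-handled pliers lying on the bench, 140 mm long; bystander
- solder_spool: spool of solder standing on its green flange, 62 mm across, 54 mm high; bystander
- circuit_board: green circuit board lying flat, 70 by 60 mm, about 24 mm high; bystander
- flux_bottle: small amber bottle, 48 mm across and 110 mm high; bystander

How it is judged:
By the outcome, as a careful person would: the job done as asked, in the order asked, and still so for the second after the job is handed in, with the robot touching nothing.
It also fails if it takes over 72 s, if anything falls off the work surface, if the arm or the gripper's body presses on something with over 40 N, if the wrist force passes 120 N, or if a joint passes its speed limit or range.

### The arm

A 6-joint arm with a two-finger parallel gripper is mounted at the origin on the work surface. World frame = base frame: x ahead of the robot, y to its left, z up, the work surface at z = 0. Lengths are in m, angles in degrees, forces in N, time in s.
With the tool pointing down it reaches from about 0.4 to 0.825 m from the base axis. Payload 7 kg.
Tool frame: the origin (TCP) lies between the finger pads; the fingertips stand 19 mm ahead of it and the grasp point (between the pads) is the TCP (r.finger_overhang is the distance from the TCP to the fingertips, in m); z points along the fingers, y is the direction in which the jaws open and shut (so a half turn about z gives the same grasp; the last joint's range is limited). The gripper opens to 88 mm and grips with 3 to 60 N. Pads are 19 mm wide; open, the fingers measure 130 mm over their backs; the gripper's body (78 mm by 193 mm) begins 47 mm behind the grasp point.
Start: joints at [-57.634, 20.546, 0.682, 0, -70.136, -16.507], TCP at [0.184, -0.649, 0.225] pointing down, gripper open.
Joint ranges: [-176.03, 176.03], [-82.01, 121.73], [-58.28, 71.71], [-173.87, 95.51], [-174.79, -0.11], [-173.66, 173.66]. Speed limits (degrees/s): [136.94, 136.94, 172.46, 180, 180, 180].

### API

Orientations are given as [roll, pitch, yaw] about the fixed x, y, z axes, in that order (R = Rz(yaw) Ry(pitch) Rx(roll)).
In Python, from plant import r, optics gives the robot as it stands. The module is installed in compiled form; this text tells all that it offers.
- The arm moves only by the tool step_arm, never from a script. Its argument "increments" is a list of rows, each an object of numbers: "tx", "ty", "tz": the shift along the world's x, y, z in mm; "ax", "ay", "az": the turn, a rotation vector about the world's x, y, z in degrees; "claw": the gripper command: -1 is shut, 1 is fully open, values between are in proportion. In form: [{"tx": .., "ty": .., "tz": .., "ax": .., "ay": .., "az": .., "claw": ..}, ...]. A call has 1 to 12 rows; each row shifts and turns the commanded pose from where the row before left it; what a row does not reach is not made up. A row lasts 1/10 s, in which the tool goes at most 50 mm and 8.59 degrees, less where a joint would pass 70% of its speed; a pose out of reach is approached as far as the arm can. A call with a gripper value outside its range is refused whole. The fingers move at their own pace and stop on an object; "newtons" is the grip in N (left out, the last holds). Time passes only in rows, so rows that do not move let the fingers close. It gives the time, the measured TCP pose, the force and the opening at its end, in the units of the state.
- r.get_state(): the state, without advancing time (a new reading comes with each control period).
- optics.capture(name): name is "scene" or "top"; returns a dict with "image" (384x512x3 uint8, blue, green, red), "depth" (384x512 float32, m along the optical axis (not along the pixel's ray), 0 where there is no reading), "fx", "fy", "cx", "cy" (pixels), "R" (3x3) and "t" (3): a world point X has camera coordinates R X + t. Camera axes: x right, y down, z forward; pixel columns grow to the right and rows downward; lengths in m; the calibration is good to about 2 mm. A picture is of the moment at which its call begins.
- r.close_job(): hands the job in, once; it reports no verdict.
The state is a dict: "time_s": time; "joints": joint angles; "qd": joint speeds; "joint_torque": joint torques, N m; "tcp_pos": TCP position; "eef_rot": TCP orientation; "contact_force": force on the tool from outside, world axes, zero at the start; "moment": the same for the moment, N m; "gripper_width": finger opening in m.
Only numpy, scipy, OpenCV 4.12 (cv2) and the standard library are available. Lean on these libraries where they do the work, as an engineer would, in place of code of your own. Each camera call takes 0.05 s, during which the arm holds its last target. There are 200 camera calls.

## Working session

There is one attempt and no reset: what is moved stays moved. The work goes in short steps, Python scripts to look and compute and a tool call to move; the robot and the scene stay as the last step left them, time stands still between calls to the robot, and variables do not carry over. Pictures are saved under pics/ and viewed, about 8 in all and at most 12, crops included, and the job is handed in when it is done.

Besides the shell and the picture viewer there is one more tool, called after ">>>" as name([rows], argument=value, ...), one row to a line, values as JSON. step_arm: Moves the arm, as the interface text tells. Its arguments: {"type":"object","properties":{"increments":{"type":"array","items":{"type":"object","properties":{"tx":{"type":"number"},"ty":{"type":"number"},"tz":{"type":"number"},"ax":{"type":"number"},"ay":{"type":"number"},"az":{"type":"number"},"claw":{"type":"number"}}}},"newtons":{"type":"number"}},"required":["increments"]}

```bash
mkdir -p pics; cat > h.py <<'E'
import numpy as np,cv2
from plant import r,optics
def cap(n,save=None):
    c=optics.capture(n)
    if save: cv2.imwrite('pics/'+save,c['image'])
    np.savez('%s.npz'%n,**c)
    return c
def pts(c):
    d=c['depth'];v,u=np.mgrid[:384,:512]
    P=np.stack([(u-c['cx'])/c['fx']*d,(v-c['cy'])/c['fy']*d,d],-1)
    return (P-c['t'])@c['R']
E
python3 - <<'E'
from h import *
a=cap('scene','s1.png');b=cap('top','t1.png')
cv2.imwrite('pics/both1.png',np.vstack([cv2.resize(a['image'],(400,300)),cv2.resize(b['image'],(400,300))]))
for c in(a,b): print((-c['R'].T@c['t']).round(3),c['R'].round(2).tolist(),c['fx'],(c['depth']>0).mean())
print(r.get_state())
E
```

```text
[ 1.239 -0.405  0.802] [[0.5, 0.86, -0.02], [0.57, -0.35, -0.74], [-0.65, 0.36, -0.67]] 408.10975882749364 0.9957529703776041
[ 0.429 -0.015  0.916] [[-0.01, -1.0, -0.01], [-0.99, 0.01, -0.15], [0.15, 0.01, -0.99]] 365.30682910925924 0.9962361653645834
{'time_s': 0.1, 'joints': array([-5.76316930e+01,  2.05887735e+01,  6.40469867e-01, -1.54944422e-02,
       -7.01359196e+01, -1.65086099e+01]), 'qd': array([ 0.03783278, -0.02143435,  0.17404813,  0.00372871, -0.02635685,
        0.07829583]), 'joint_torque': array([-1.82744698e-03, -5.84162915e+01,  2.93751454e+01,  7.01561227e+00,
        1.01547613e-02, -9.47402873e-05]), 'tcp_pos': array([ 0.18433526, -0.64890482,  0.22421814]), 'eef_rot': array([ 1.79915109e+02, -9.96863798e-03, -1.64145571e+02]), 'contact_force': array([ 0.22931033, -0.47850937, -0.07176066]), 'moment': array([ 0.02667662, -0.01216931, -0.02373884]), 'gripper_width': 0.08758351098891871}
```

View pics/t1.png

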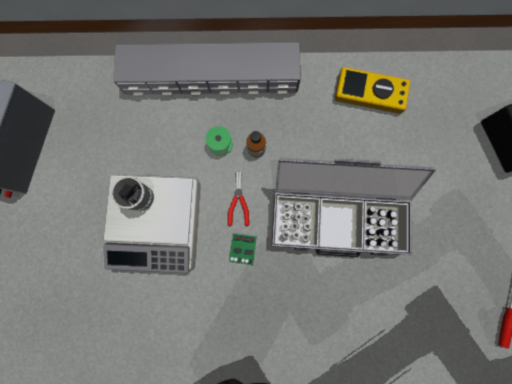

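View pics/s1.png

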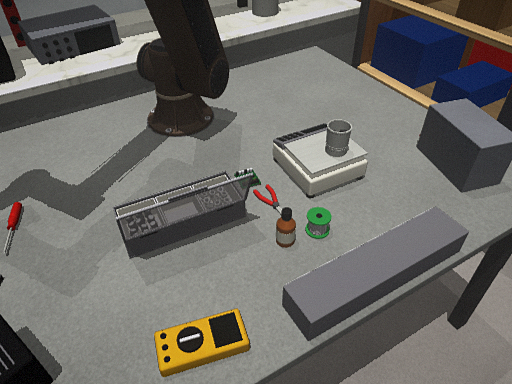

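The top view shows the cup at about (133,194) on the scale's pan. The case is centred near (341,222), with its middle bin (337,226) empty. The lid leans open behind it. Pliers, board, spool and bottle stand between the two. Next I measure.

```bash
python3 - <<'E'
from h import *
c=dict(np.load('top.npz'));P=pts(c);z=P[...,2]
def sel(u0,u1,v0,v1,z0,z1):
    m=np.zeros(z.shape,bool);m[v0:v1,u0:u1]=1
    m&=(z>z0)&(z<z1);return m
def rect(m,n):
    q=P[m];(x,y),s,a=cv2.minAreaRect(q[:,:2].astype(np.float32));print(n,len(q),'c',round(x,4),round(y,4),np.round(s,4),round(a,2),'z',np.median(q[:,2]).round(4))
rect(sel(95,165,165,225,.172,.2),'cuprim')
q=P[sel(95,165,165,225,.172,.2)]
A=np.c_[2*q[:,:2],np.ones(len(q))];s=np.linalg.lstsq(A,(q[:,:2]**2).sum(1),rcond=None)[0];print('circ',s[:2],np.sqrt(s[2]+s[0]**2+s[1]**2))
rect(sel(90,210,160,285,.085,.102),'pan')
rect(sel(90,210,160,285,.03,.102),'scale')
m=sel(262,420,185,262,.066,.08);rect(m,'case rim')
rect(sel(318,358,200,252,-.01,.02),'binfloor')
m=sel(265,440,150,205,.09,.26);rect(m,'lid')
q=P[m];print('lid x,z,y range',q.min(0),q.max(0))
A=np.c_[q[:,2],q[:,1],np.ones(len(q))];s=np.linalg.lstsq(A,q[:,0],rcond=None)[0];print('x= ',s,'angle',90+np.degrees(np.arctan(s[0])))
m=sel(318,358,206,246,.0,.03);print('floor z',np.median(z[210:240,325:350]))
for n,b in dict(spool=(200,236,122,156),bottle=(243,270,125,160),tower=(110,305,40,98)).items():
    m=sel(*b,.02,.3);q=P[m];print(n,q.min(0).round(3),q.max(0).round(3))
# cup content heights
print((z[180:210:3,118:152:3]*1000).astype(int))
E
```

```text
cuprim 253 c 0.544 0.2634 [0.0656 0.0664] 55.12 z 0.1796
circ [0.54368464 0.26245526] 0.031424457372478766
pan 5472 c 0.4973 0.2464 [0.1916 0.1939] 87.38 z 0.0949
scale 7416 c 0.488 0.2446 [0.1967 0.2175] 87.05 z 0.0939
case rim 1148 c 0.4838 -0.1971 [0.3188 0.1349] 85.88 z 0.0723
binfloor 1632 c 0.4786 -0.1991 [0.0958 0.1201] 88.57 z 0.0069
lid 4583 c 0.577 -0.2039 [0.3188 0.0493] 85.76 z 0.1529
lid x,z,y range [ 0.54200345 -0.36432777  0.09000097] [ 0.61008742 -0.04428203  0.20652111]
x=  [0.38792406 0.07280453 0.53336533] angle 111.20247146964536
floor z 0.00687966846209683
spool [0.664 0.063 0.021] [0.726 0.125 0.059]
bottle [ 0.658 -0.022  0.02 ] [0.703 0.025 0.114]
tower [ 0.822 -0.109  0.02 ] [0.935 0.352 0.08 ]
[[180 175 169 162 158 160 179  94  93  95  92  95]
 [174 164 152 143 139 132 128 180 151  96  94  97]
 [164 151 149 150 121 108 128 120 182 142  96  96]
 [158 153 154 152 154 129 157 156 181 158 127  96]
 [150 157 157 156 148 139 160 156 181 161 137 111]
 [151 159 161 152 146 160 159 159 179 160 140 114]
 [152 136 152 151 144 161 159 157 178 157 137 111]
 [162 145 125 107 139 149 157 178 163 145 128 108]
 [177 156 135 116  97  99 181 168 150 134 120  97]
 [ 93 180 180 180 182 178 163 148 132 120 101  96]]
```

>>> step_arm([
  {"tz":25},
  {"tz":30,"tx":10,"ty":10},
  {"tz":30,"tx":15,"ty":20},
  {"tz":30,"tx":20,"ty":25},
  {"tz":25,"tx":20,"ty":25,"ax":6},
  {"tz":20,"tx":20,"ty":25,"ax":8},
  {"tx":20,"ty":25,"ax":8},
  {"tx":20,"ty":25,"ax":8},
])

```text
$.increments[0]: bad value
```

```bash
python3 -c "
from h import *
print(r.get_state())"
```

```text
{'time_s': 0.1, 'joints': array([-5.76316930e+01,  2.05887735e+01,  6.40469867e-01, -1.54944422e-02,
       -7.01359196e+01, -1.65086099e+01]), 'qd': array([ 0.03783278, -0.02143435,  0.17404813,  0.00372871, -0.02635685,
        0.07829583]), 'joint_torque': array([-1.82744698e-03, -5.84162915e+01,  2.93751454e+01,  7.01561227e+00,
        1.01547613e-02, -9.47402873e-05]), 'tcp_pos': array([ 0.18433526, -0.64890482,  0.22421814]), 'eef_rot': array([ 1.79915109e+02, -9.96863798e-03, -1.64145571e+02]), 'contact_force': array([ 0.22931033, -0.47850937, -0.07176066]), 'moment': array([ 0.02667662, -0.01216931, -0.02373884]), 'gripper_width': 0.08758351098891871}
```

>>> step_arm([
  {"tx":10,"ty":20,"ax":8},
  {"tx":10,"ty":20,"ax":8},
  {"tx":10,"ty":20,"ax":8},
  {"tx":10,"ty":20,"ax":8},
  {"tx":10,"ty":20,"ax":8},
])

```text
$.increments[0]: bad value
```

```bash
python3 -c "
from h import *
print(r.get_state())"
```

```text
{'time_s': 0.1, 'joints': array([-5.76316930e+01,  2.05887735e+01,  6.40469867e-01, -1.54944422e-02,
       -7.01359196e+01, -1.65086099e+01]), 'qd': array([ 0.03783278, -0.02143435,  0.17404813,  0.00372871, -0.02635685,
        0.07829583]), 'joint_torque': array([-1.82744698e-03, -5.84162915e+01,  2.93751454e+01,  7.01561227e+00,
        1.01547613e-02, -9.47402873e-05]), 'tcp_pos': array([ 0.18433526, -0.64890482,  0.22421814]), 'eef_rot': array([ 1.79915109e+02, -9.96863798e-03, -1.64145571e+02]), 'contact_force': array([ 0.22931033, -0.47850937, -0.07176066]), 'moment': array([ 0.02667662, -0.01216931, -0.02373884]), 'gripper_width': 0.08758351098891871}
```

>>> step_arm([
  {"tx":0,"ty":0,"tz":25,"ax":0,"ay":0,"az":0,"claw":1},
  {"tx":10,"ty":10,"tz":30,"ax":0,"ay":0,"az":0,"claw":1},
  {"tx":15,"ty":20,"tz":30,"ax":0,"ay":0,"az":0,"claw":1},
  {"tx":20,"ty":25,"tz":30,"ax":0,"ay":0,"az":0,"claw":1},
  {"tx":20,"ty":25,"tz":25,"ax":6,"ay":0,"az":0,"claw":1},
  {"tx":20,"ty":25,"tz":20,"ax":8,"ay":0,"az":0,"claw":1},
  {"tx":20,"ty":25,"tz":0,"ax":8,"ay":0,"az":0,"claw":1},
  {"tx":20,"ty":25,"tz":0,"ax":8,"ay":0,"az":0,"claw":1},
], newtons=25)

```text
time_s: 0.9
tcp_pos: [0.3104, -0.4935, 0.3866]
eef_rot: [150.8, 8.0, -166.1]
contact_force: [0.6, -0.2, -1.4]
gripper_width: 0.0877
```

```bash
python3 -c "
from h import *
print(r.get_state())"
```

```text
{'time_s': 0.9, 'joints': array([ -51.79871421,   25.80253432,   30.95934014,  -20.67012333,
       -118.09196176,  -28.32943044]), 'qd': array([ -3.73618159,  31.93646606,  39.67156982, -60.98450167,
       -69.47625463, -25.27303436]), 'joint_torque': array([  0.39984087, -71.73397064,  28.98458004,   8.67495239,
         0.50682776,   0.88685526]), 'tcp_pos': array([ 0.31043701, -0.49354031,  0.38658982]), 'eef_rot': array([ 150.79078761,    7.9816663 , -166.11638456]), 'contact_force': array([ 0.62200425, -0.23492497, -1.4220249 ]), 'moment': array([-1.81695524, -0.08437911, -0.06622412]), 'gripper_width': 0.08768777295819774}
```

>>> step_arm([
  {"tx":10,"ty":20,"tz":0,"ax":8,"ay":0,"az":0,"claw":1},
  {"tx":10,"ty":20,"tz":0,"ax":8,"ay":0,"az":0,"claw":1},
  {"tx":10,"ty":20,"tz":0,"ax":8,"ay":0,"az":0,"claw":1},
  {"tx":10,"ty":20,"tz":0,"ax":8,"ay":0,"az":5,"claw":1},
  {"tx":10,"ty":20,"tz":0,"ax":8,"ay":0,"az":5,"claw":1},
])

```text
time_s: 1.4
tcp_pos: [0.3589, -0.3947, 0.3848]
eef_rot: [112.1, 15.9, -165.0]
contact_force: [0.2, -0.6, -0.3]
gripper_width: 0.0875
```

```bash
python3 -c "
from h import *
print(r.get_state())"
```

```text
{'time_s': 1.4, 'joints': array([ -52.98403832,   38.85104686,   39.44264283,  -51.48218307,
       -145.46914262,  -39.91979213]), 'qd': array([ 13.14379085,  25.52040816,   6.28304671, -56.30981476,
       -50.47560376, -14.65647502]), 'joint_torque': array([ -2.24747457, -83.86706829,  28.34502518,   5.50867796,
        -0.44618491,   0.39779012]), 'tcp_pos': array([ 0.3588562 , -0.3947416 ,  0.38483814]), 'eef_rot': array([ 112.08290198,   15.93717589, -165.03109417]), 'contact_force': array([ 0.21976161, -0.56246654, -0.25618106]), 'moment': array([-3.14619127, -0.52287437, -0.11406675]), 'gripper_width': 0.08754371855154194}
```

```bash
cat > kin.py <<'E'
import numpy as np
from scipy.optimize import least_squares
from scipy.spatial.transform import Rotation as Ro
D=[([-57.6317,20.5888,.6405,-.0155,-70.1359,-16.5086],[.18434,-.64890,.22422],[179.915,-.01,-164.1456]),
([-51.79871421,25.80253432,30.95934014,-20.67012333,-118.09196176,-28.32943044],[.31043701,-.49354031,.38658982],[150.79078761,7.9816663,-166.11638456]),
([-52.98403832,38.85104686,39.44264283,-51.48218307,-145.46914262,-39.91979213],[.3588562,-.3947416,.38483814],[112.08290198,15.93717589,-165.03109417])]
E=lambda a,v:Ro.from_euler(a,v,degrees=True)
def ori(q,s=(-1,1,-1)):
    # forearm frame, then wrist
    F=E('z',q[0])*E('y',q[1]-q[2]); W=F*E('x',s[0]*q[3]); V=W*E('y',90+s[1]*-q[4]*1.0-0)
    return F,W,V
E
python3 - <<'E'
from kin import *
import itertools
for s4,s5,s6 in itertools.product((1,-1),repeat=3):
    R0=[]
    for q,p,e in D:
        F=E('z',q[0])*E('y',q[1]-q[2])
        A=F*E('x',s4*q[3])*E('y',s5*q[4])*E('x',0)*E('x',s6*q[5])
        R0.append(A.inv()*Ro.from_euler('xyz',e,degrees=True))
    print(s4,s5,s6,[np.degrees((R0[0].inv()*R).magnitude()).round(2) for R in R0[1:]],R0[0].as_matrix().round(2).tolist())
E
```

```text
1 1 1 [np.float64(105.5), np.float64(172.37)] [[-0.18, -0.61, -0.77], [-0.98, 0.06, 0.18], [-0.06, 0.79, -0.61]]
1 1 -1 [np.float64(104.79), np.float64(165.0)] [[-0.18, -0.61, -0.77], [-0.86, 0.48, -0.18], [0.48, 0.63, -0.61]]
1 -1 1 [np.float64(36.42), np.float64(68.28)] [[0.0, -0.0, 1.0], [-0.84, 0.55, 0.0], [-0.55, -0.84, 0.0]]
1 -1 -1 [np.float64(41.32), np.float64(102.96)] [[0.0, -0.0, 1.0], [-1.0, 0.0, 0.0], [-0.0, -1.0, -0.0]]
-1 1 1 [np.float64(95.39), np.float64(147.93)] [[-0.18, -0.61, -0.77], [-0.98, 0.06, 0.18], [-0.06, 0.79, -0.61]]
-1 1 -1 [np.float64(98.6), np.float64(155.84)] [[-0.18, -0.61, -0.77], [-0.86, 0.48, -0.18], [0.48, 0.63, -0.61]]
-1 -1 1 [np.float64(23.64), np.float64(46.82)] [[-0.0, -0.0, 1.0], [-0.84, 0.54, 0.0], [-0.54, -0.84, -0.0]]
-1 -1 -1 [np.float64(0.0), np.float64(0.0)] [[-0.0, -0.0, 1.0], [-1.0, 0.0, -0.0], [-0.0, -1.0, -0.0]]
```

```bash
cat >> kin.py <<'E'
R0=Ro.from_matrix([[0,0,1],[-1,0,0],[0,-1,0]])
def lin(q):
    Z=E('z',q[0]);U=Z*E('y',q[1]);F=Z*E('y',q[1]-q[2]);W=F*E('x',-q[3]);V=W*E('y',-q[4])
    # params: h,L1,e,L2,d,T (a0=0)
    c=[np.array([0,0,1.]),U.apply([0,0,1]),F.apply([0,0,1]),F.apply([1,0,0]),W.apply([0,-1,0]),V.apply([1,0,0])]
    return np.array(c).T,V*E('x',-q[5])*R0
A=np.vstack([lin(q)[0] for q,_,_ in D]);b=np.concatenate([p for _,p,_ in D])
Ld,res,rk,sv=np.linalg.lstsq(A,b,rcond=None)
def fk(q,L=Ld):
    M,R=lin(q);return M@L,R
LO=np.array([-176,-82,-58.2,-173.8,-174.7,-.2]);LO[5]=-173.6;HI=np.array([176,121.7,71.7,95.5,-.2,173.6])
def ik(p,R,q0):
    def f(q):
        P,Q=fk(q);return np.r_[(P-p)*10,(Q*R.inv()).as_rotvec()*2]
    s=least_squares(f,np.clip(q0,LO+.1,HI-.1),bounds=(LO,HI));return s.x,np.abs(s.fun).max()
def tool(az,pitch,roll):
    """tool z along azimuth az, pitched down by pitch; jaws horizontal at roll=0; roll about tool z"""
    zt=E('z',az).apply(E('y',pitch).apply([1,0,0]));yt=E('z',az).apply([0,1,0])
    return Ro.from_rotvec(np.radians(roll)*zt)*Ro.from_matrix(np.c_[np.cross(yt,zt),yt,zt])
E
python3 - <<'E'
from kin import *
print(Ld.round(4),res,sv.round(3))
q0=D[2][0]
for az in (110,90,75,60,45):
  for pit in(0,):
    for flip in(0,180):
      o=[]
      for pos,rolls in(([.544,.263,.15],[0]),([.484,-.199,.20],[0,70,140,180,-70,-140,-180])):
        q=q0
        for ro in rolls:
            qq=[ik(np.array(pos),tool(az,pit,flip+ro),x) for x in(q,[q[0],40,30,-90,-90,(q0[5])],[pos[1]*60,60,40,-90,-120,100],[pos[1]*60,60,40,-90,-120,-100])]
            k=min(qq,key=lambda t:t[1]);o.append((ro,round(k[1],3),k[0].round(0).astype(int).tolist()))
      print(az,flip,[(a,'OK' if b<.01 else b,j) for a,b,j in o],'\n')
E
```

```text
[0.1988 0.6016 0.     0.4636 0.1918 0.3795] [1.39703693e-11] [3.324 1.93  1.643 0.687 0.193 0.132]
110 0 [(0, 'OK', [-3, 49, 7, -74, -107, 44]), (0, 'OK', [-35, 54, 26, -57, -137, 42]), (70, 'OK', [-35, 54, 26, -57, -137, -28]), (140, 'OK', [-35, 54, 26, -57, -137, -98]), (180, 'OK', [-35, 54, 26, -57, -137, -138]), (-70, 'OK', [-35, 54, 26, -57, -137, 112]), (-140, np.float64(0.11), [-35, 53, 25, -55, -136, -174]), (-180, 'OK', [-35, 54, 26, -57, -137, -138])] 

110 180 [(0, 'OK', [-3, 49, 7, -74, -107, -136]), (0, 'OK', [-35, 54, 26, -57, -137, -138]), (70, 'OK', [-35, 54, 26, -57, -137, 152]), (140, 'OK', [-35, 54, 26, -57, -137, 82]), (180, 'OK', [-35, 54, 26, -57, -137, 42]), (-70, 'OK', [-35, 54, 26, -57, -137, -68]), (-140, 'OK', [-35, 54, 26, -57, -137, 2]), (-180, 'OK', [-35, 54, 26, -57, -137, 42])] 

90 0 [(0, 'OK', [-10, 44, -8, -83, -96, 52]), (0, 'OK', [-43, 49, 16, -63, -125, 42]), (70, 'OK', [-43, 49, 16, -63, -125, -28]), (140, 'OK', [-43, 49, 16, -63, -125, -98]), (180, 'OK', [-43, 49, 16, -63, -125, -138]), (-70, 'OK', [-43, 49, 16, -63, -125, 112]), (-140, np.floa
[... 1903 characters left out ...]
44, -116, -90, 90]), (0, 'OK', [-61, 37, -13, -78, -100, 52]), (70, 'OK', [-61, 37, -13, -78, -100, -18]), (140, 'OK', [-61, 37, -13, -78, -100, -88]), (180, 'OK', [-61, 37, -13, -78, -100, -128]), (-70, 'OK', [-61, 37, -13, -78, -100, 122]), (-140, 'OK', [-61, 37, -13, -78, -100, -168]), (-180, 'OK', [-61, 37, -13, -78, -100, -128])] 

45 180 [(0, 'OK', [-19, 46, -44, -116, -90, -90]), (0, 'OK', [-61, 37, -13, -78, -100, -128]), (70, 'OK', [-61, 37, -13, -78, -100, 162]), (140, 'OK', [-61, 37, -13, -78, -100, 92]), (180, 'OK', [-61, 37, -13, -78, -100, 52]), (-70, 'OK', [-61, 37, -13, -78, -100, -58]), (-140, 'OK', [-61, 37, -13, -78, -100, 12]), (-180, 'OK', [-61, 37, -13, -78, -100, 52])]
```

```bash
cat > plan.py <<'E'
from kin import *
from plant import r
def go(p,R,n=None,vmax=40,wmax=7,st=None,quiet=False):
    s=r.get_state() if st is None else st
    p0=np.array(s['tcp_pos']);Rs=Ro.from_euler('xyz',s['eef_rot'],degrees=True)
    dp=(np.array(p)-p0)*1000;w=np.degrees((R*Rs.inv()).as_rotvec())
    n=n or int(np.ceil(max(np.linalg.norm(dp)/vmax,np.linalg.norm(w)/wmax,1)))
    q=np.array(s['joints']);mx=0;bad=0
    for i in range(1,n+1):
        k,e=ik(p0+dp*i/n/1000,Ro.from_rotvec(np.radians(w)*i/n)*Rs,q)
        mx=max(mx,(np.abs(k-q)*10/np.array([137,137,172,180,180,180])).max());bad=max(bad,e);q=k
    print('n',n,'dp/row',(dp/n).round(1),'w/row',(w/n).round(2),'tot',dp.round(1),w.round(1),'spd%.2f err%.3f'%(mx,bad),'q',q.round(0))
    return dict(tcp_pos=np.array(p),eef_rot=R.as_euler('xyz',degrees=True),joints=q)
E
python3 - <<'E'
from plan import *
from h import pts
s=go([.40,0.0,.36],tool(50,0,0))
s=go([.4475,.148,.155],tool(50,0,0),st=s)
s=go([.544,.263,.155],tool(50,0,0),st=s)
s=go([.46,.15,.32],tool(50,0,0),st=s)
s=go([.44,-.199,.32],tool(90,0,0),st=s)
s=go([.46,-.199,.20],tool(90,0,0),st=s)
s=go([.46,-.199,.20],tool(90,0,70),st=s)
s=go([.46,-.199,.20],tool(90,0,145),st=s)
P=pts(dict(np.load('top.npz'))).reshape(-1,3)
m=(P[:,2]>.08)&(P[:,0]>.1)&(P[:,0]<.6)&(P[:,1]<-.4)&(P[:,1]>-.8);print(m.sum(),P[m].min(0) if m.any() else '')
E
```

```text
n 12 dp/row [ 3.4 32.9 -2.1] w/row [-0.16 -6.25 -2.34] tot [ 41.1 394.7 -24.8] [ -1.9 -74.9 -28.1] spd0.51 err0.000 q [ -56.    8.  -30.  -80. -102.   39.]
n 7 dp/row [  6.8  21.1 -29.3] w/row [-0.  0. -0.] tot [  47.5  148.  -205. ] [-0.  0. -0.] spd0.51 err0.000 q [-37.  45. -43. -93. -90.  88.]
n 4 dp/row [24.1 28.8  0. ] w/row [-0.  0. -0.] tot [ 96.5 115.    0. ] [-0.  0. -0.] spd0.35 err0.000 q [ -19.   43.  -40. -111.  -87.   83.]
n 6 dp/row [-14.  -18.8  27.5] w/row [-0.  0. -0.] tot [ -84. -113.  165.] [-0.  0. -0.] spd0.44 err0.000 q [-36.   9. -39. -93. -87.  48.]
n 9 dp/row [ -2.2 -38.8   0. ] w/row [-0.    0.    4.44] tot [ -20. -349.    0.] [-0.  0. 40.] spd0.37 err0.000 q [ -47.   38.   14.  -66. -132.   33.]
n 4 dp/row [  5.   0. -30.] w/row [0. 0. 0.] tot [  20.    0. -120.] [0. 0. 0.] spd0.18 err0.000 q [ -44.   48.   13.  -61. -125.   44.]
n 10 dp/row [0. 0. 0.] w/row [0. 7. 0.] tot [0. 0. 0.] [ 0. 70.  0.] spd0.39 err0.000 q [ -44.   48.   13.  -61. -125.  -26.]
n 11 dp/row [0. 0. 0.] w/row [0.   6.82 0.  ] tot [0. 0. 0.] [ 0. 75.  0.] spd0.38 err0.000 q [ -44.   48.   13.  -61. -125. -101.]
0 <sys>:0: UserWarning: Gimbal lock detected. Setting third angle to zero since it is not possible to uniquely determine all angles.
```

>>> step_arm([
  {"tx":3.4,"ty":33,"tz":-2,"ax":-0.16,"ay":-6.25,"az":-2.34,"claw":1},
  {"tx":3.4,"ty":33,"tz":-2,"ax":-0.16,"ay":-6.25,"az":-2.34,"claw":1},
  {"tx":3.4,"ty":33,"tz":-2,"ax":-0.16,"ay":-6.25,"az":-2.34,"claw":1},
  {"tx":3.4,"ty":33,"tz":-2,"ax":-0.16,"ay":-6.25,"az":-2.34,"claw":1},
  {"tx":3.4,"ty":33,"tz":-2,"ax":-0.16,"ay":-6.25,"az":-2.34,"claw":1},
  {"tx":3.4,"ty":33,"tz":-2,"ax":-0.16,"ay":-6.25,"az":-2.34,"claw":1},
  {"tx":3.4,"ty":33,"tz":-2,"ax":-0.16,"ay":-6.25,"az":-2.34,"claw":1},
  {"tx":3.4,"ty":33,"tz":-2,"ax":-0.16,"ay":-6.25,"az":-2.34,"claw":1},
  {"tx":3.4,"ty":33,"tz":-2,"ax":-0.16,"ay":-6.25,"az":-2.34,"claw":1},
  {"tx":3.4,"ty":33,"tz":-2,"ax":-0.16,"ay":-6.25,"az":-2.34,"claw":1},
  {"tx":3.4,"ty":33,"tz":-2,"ax":-0.16,"ay":-6.25,"az":-2.34,"claw":1},
  {"tx":3.4,"ty":33,"tz":-2,"ax":-0.16,"ay":-6.25,"az":-2.34,"claw":1},
])

```text
time_s: 2.6
tcp_pos: [0.4001, 0.003, 0.3613]
eef_rot: [-80.1, 89.7, -30.6]
contact_force: [-0.3, -0.2, -1.2]
gripper_width: 0.0874
```

>>> step_arm([
  {"tx":7,"ty":21,"tz":-25,"ax":0,"ay":0,"az":0,"claw":1},
  {"tx":7,"ty":21,"tz":-25,"ax":0,"ay":0,"az":0,"claw":1},
  {"tx":7,"ty":21,"tz":-25,"ax":0,"ay":0,"az":0,"claw":1},
  {"tx":7,"ty":21,"tz":-25,"ax":0,"ay":0,"az":0,"claw":1},
  {"tx":7,"ty":21,"tz":-25,"ax":0,"ay":0,"az":0,"claw":1},
  {"tx":7,"ty":21,"tz":-25,"ax":0,"ay":0,"az":0,"claw":1},
  {"tx":5,"ty":21,"tz":-15,"ax":0,"ay":0,"az":0,"claw":1},
  {"tx":0,"ty":0,"tz":-20,"ax":0,"ay":0,"az":0,"claw":1},
  {"tx":0,"ty":0,"tz":0,"ax":0,"ay":0,"az":0,"claw":1},
])

```text
time_s: 3.5
tcp_pos: [0.4471, 0.1492, 0.1734]
eef_rot: [102.4, 89.6, 152.3]
contact_force: [-0.1, -0.3, 0.1]
gripper_width: 0.0876
```

```bash
python3 -W ignore - <<'E'
from plan import *
from h import cap
s=r.get_state();print(s['tcp_pos'],s['eef_rot'])
R=Ro.from_euler('xyz',s['eef_rot'],degrees=True).as_matrix();print(R.round(3))
go([.4475,.148,.155],tool(50,0,0));
cap('top');c=cap('scene','s2.png')
cv=__import__('cv2');cv.imwrite('pics/s2c.png',cv.resize(c['image'][60:260,180:430],(750,600)))
E
```

```text
[0.44707147 0.149219   0.17341929] [102.42930973  89.5977834  152.25522466]
[[-0.006 -0.764  0.645]
 [ 0.003  0.645  0.764]
 [-1.     0.007 -0.002]]
n 1 dp/row [  0.4  -1.2 -18.4] w/row [-0.19 -0.36  0.17] tot [  0.4  -1.2 -18.4] [-0.2 -0.4  0.2] spd0.29 err0.000 q [-37.  45. -43. -93. -90.  88.]
```

View pics/s2c.png

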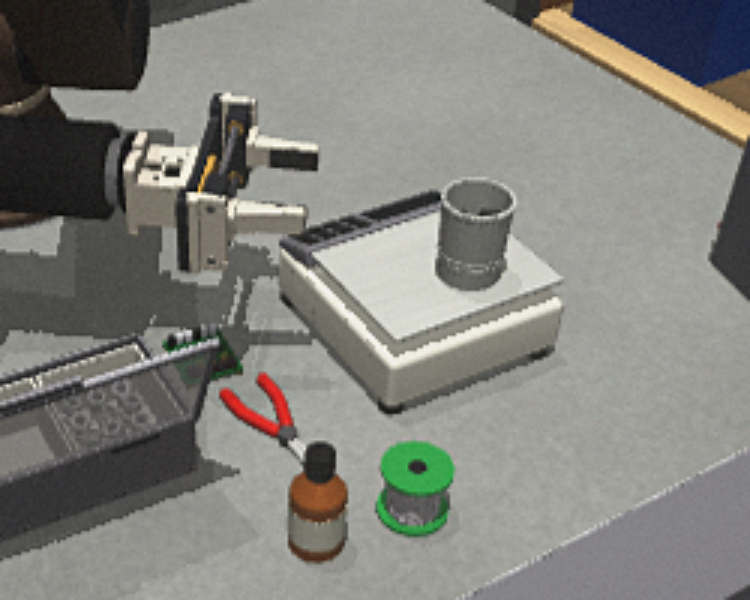

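The view shows the gripper level, its fingers (about 300,190) pointing at the cup (about 475,235). It clears the scale. I move in and grip.

>>> step_arm([
  {"tx":0,"ty":-1,"tz":-18,"ax":0,"ay":0,"az":0,"claw":1},
  {"tx":20,"ty":23,"tz":0,"ax":0,"ay":0,"az":0,"claw":1},
  {"tx":20,"ty":24,"tz":0,"ax":0,"ay":0,"az":0,"claw":1},
  {"tx":20,"ty":24,"tz":0,"ax":0,"ay":0,"az":0,"claw":1},
  {"tx":20,"ty":23,"tz":0,"ax":0,"ay":0,"az":0,"claw":1},
  {"tx":17,"ty":21,"tz":0,"ax":0,"ay":0,"az":0,"claw":1},
  {"tx":0,"ty":0,"tz":0,"ax":0,"ay":0,"az":0,"claw":1},
  {"tx":0,"ty":0,"tz":0,"ax":0,"ay":0,"az":0,"claw":-1},
  {"tx":0,"ty":0,"tz":0,"ax":0,"ay":0,"az":0,"claw":-1},
  {"tx":0,"ty":0,"tz":0,"ax":0,"ay":0,"az":0,"claw":-1},
  {"tx":0,"ty":0,"tz":0,"ax":0,"ay":0,"az":0,"claw":-1},
  {"tx":0,"ty":0,"tz":0,"ax":0,"ay":0,"az":0,"claw":-1},
], newtons=25)

```text
time_s: 4.8
tcp_pos: [0.5443, 0.2622, 0.1585]
eef_rot: [1.3, 90.0, 51.0]
contact_force: [-1.1, -3.0, 3.4]
gripper_width: 0.0627
```

>>> step_arm([
  {"tx":0,"ty":0,"tz":0,"ax":0,"ay":0,"az":0,"claw":-1},
  {"tx":0,"ty":0,"tz":0,"ax":0,"ay":0,"az":0,"claw":-1},
  {"tx":0,"ty":0,"tz":0,"ax":0,"ay":0,"az":0,"claw":-1},
], newtons=25)

```text
time_s: 5.1
tcp_pos: [0.5444, 0.2625, 0.1586]
eef_rot: [-22.2, 90.0, 27.5]
contact_force: [-1.7, -3.0, 6.2]
gripper_width: 0.0631
```

```bash
python3 -W ignore - <<'E'
from plan import *
s=r.get_state();print(s['tcp_pos'],s['contact_force'],s['joints'].round(1))
go([.47,.16,.32],tool(50,0,0));
E
```

```text
[0.54440488 0.26246374 0.15855982] [-1.73247042 -3.02911877  6.22734766] [ -18.7   42.6  -39.8 -111.4  -87.2   82.9]
n 6 dp/row [-12.4 -17.1  26.9] w/row [-0.    0.01  0.05] tot [ -74.4 -102.5  161.4] [-0.   0.   0.3] spd0.43 err0.000 q [-34.   9. -39. -95. -86.  48.]
```

>>> step_arm([
  {"tx":0,"ty":0,"tz":8,"ax":0,"ay":0,"az":0,"claw":-1},
  {"tx":0,"ty":0,"tz":12,"ax":0,"ay":0,"az":0,"claw":-1},
  {"tx":0,"ty":0,"tz":20,"ax":0,"ay":0,"az":0,"claw":-1},
  {"tx":0,"ty":0,"tz":0,"ax":0,"ay":0,"az":0,"claw":-1},
  {"tx":0,"ty":0,"tz":0,"ax":0,"ay":0,"az":0,"claw":-1},
])

```text
time_s: 5.6
tcp_pos: [0.544, 0.2628, 0.1982]
eef_rot: [-128.2, 89.9, -78.5]
contact_force: [0.5, 0.4, -2.8]
gripper_width: 0.0626
```

```bash
python3 -W ignore - <<'E'
from plan import *
from h import cap,cv2
s=r.get_state();print(s['tcp_pos'],s['contact_force'],s['gripper_width'])
c=cap('scene');cv2.imwrite('pics/s3c.png',cv2.resize(c['image'][90:210,250:400],(600,480)))
g=go([.47,.16,.32],tool(50,0,0)); g=go([.44,-.2,.32],tool(90,0,0),st=g)
E
```

```text
[0.54404481 0.26282018 0.19815025] [ 0.4540789   0.3509428  -2.75218728] 0.06257669843674404
n 5 dp/row [-14.8 -20.6  24.5] w/row [ 0.02 -0.01  0.05] tot [ -74.1 -102.8  122.4] [ 0.1 -0.   0.2] spd0.39 err0.000 q [-34.   9. -39. -95. -86.  48.]
n 10 dp/row [ -3. -36.   0.] w/row [-0.  0.  4.] tot [ -30. -360.    0.] [-0.  0. 40.] spd0.34 err0.000 q [ -47.   38.   14.  -66. -132.   33.]
```

View pics/s3c.png

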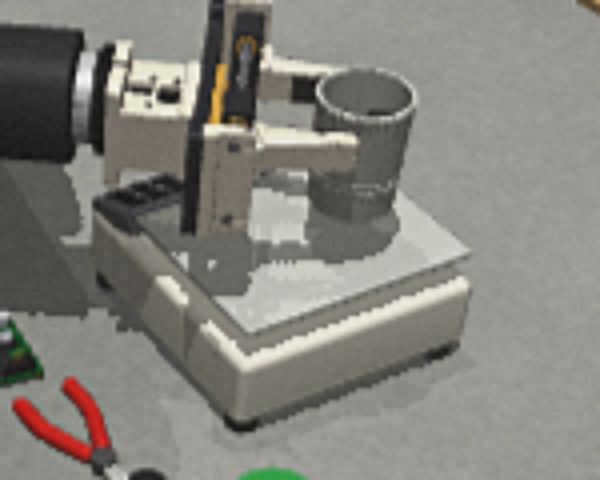

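The cup is held upright between the fingers (about 330,130 in the crop) and clear of the pan. Now over to the case.

>>> step_arm([
  {"tx":-15,"ty":-20.5,"tz":24.5,"ax":0,"ay":0,"az":0,"claw":-1},
  {"tx":-15,"ty":-20.5,"tz":24.5,"ax":0,"ay":0,"az":0,"claw":-1},
  {"tx":-15,"ty":-20.5,"tz":24.5,"ax":0,"ay":0,"az":0,"claw":-1},
  {"tx":-15,"ty":-20.5,"tz":24.5,"ax":0,"ay":0,"az":0,"claw":-1},
  {"tx":-14,"ty":-20.5,"tz":24.5,"ax":0,"ay":0,"az":0,"claw":-1},
])

```text
time_s: 6.15
tcp_pos: [0.4694, 0.1594, 0.3202]
eef_rot: [134.7, 89.8, -175.5]
contact_force: [1.1, 0.1, -2.3]
gripper_width: 0.0627
```

>>> step_arm([
  {"tx":-3,"ty":-30,"tz":0,"ax":0,"ay":0,"az":4,"claw":-1},
  {"tx":-3,"ty":-30,"tz":0,"ax":0,"ay":0,"az":4,"claw":-1},
  {"tx":-3,"ty":-30,"tz":0,"ax":0,"ay":0,"az":4,"claw":-1},
  {"tx":-3,"ty":-30,"tz":0,"ax":0,"ay":0,"az":4,"claw":-1},
  {"tx":-3,"ty":-30,"tz":0,"ax":0,"ay":0,"az":4,"claw":-1},
  {"tx":-3,"ty":-30,"tz":0,"ax":0,"ay":0,"az":4,"claw":-1},
  {"tx":-3,"ty":-30,"tz":0,"ax":0,"ay":0,"az":4,"claw":-1},
  {"tx":-3,"ty":-30,"tz":0,"ax":0,"ay":0,"az":4,"claw":-1},
  {"tx":-3,"ty":-30,"tz":0,"ax":0,"ay":0,"az":4,"claw":-1},
  {"tx":-3,"ty":-30,"tz":0,"ax":0,"ay":0,"az":4,"claw":-1},
  {"tx":0,"ty":-30,"tz":0,"ax":0,"ay":0,"az":0,"claw":-1},
  {"tx":0,"ty":-30,"tz":0,"ax":0,"ay":0,"az":0,"claw":-1},
])

```text
time_s: 7.35
tcp_pos: [0.4406, -0.2008, 0.3187]
eef_rot: [44.5, 89.8, 134.3]
contact_force: [0.8, 0.5, -1.6]
gripper_width: 0.0626
```

```bash
python3 -W ignore - <<'E'
from plan import *
from h import cap,cv2
s=r.get_state();print(s['tcp_pos'],s['contact_force'],s['gripper_width'])
g=go([.455,-.199,.20],tool(90,0,0)); g=go([.455,-.199,.20],tool(90,0,90),st=g); g=go([.455,-.199,.20],tool(90,0,150),st=g)
E
```

```text
[ 0.44064065 -0.20078292  0.31870014] [ 0.75151217  0.54720339 -1.55047339] 0.0625775996923697
n 3 dp/row [  4.8   0.6 -39.6] w/row [-0.04 -0.04  0.06] tot [  14.4    1.8 -118.7] [-0.1 -0.1  0.2] spd0.24 err0.000 q [ -44.   48.   13.  -61. -125.   44.]
n 13 dp/row [0. 0. 0.] w/row [0.   6.92 0.  ] tot [0. 0. 0.] [ 0. 90.  0.] spd0.38 err0.000 q [ -44.   48.   13.  -61. -125.  -46.]
n 9 dp/row [0. 0. 0.] w/row [0.   6.67 0.  ] tot [0. 0. 0.] [ 0. 60.  0.] spd0.37 err0.000 q [ -44.   48.   13.  -61. -125. -106.]
```

>>> step_arm([
  {"tx":1,"ty":0,"tz":-5,"ax":0,"ay":7.5,"az":0,"claw":-1},
  {"tx":1,"ty":0,"tz":-10,"ax":0,"ay":7.5,"az":0,"claw":-1},
  {"tx":1,"ty":0,"tz":-10,"ax":0,"ay":7.5,"az":0,"claw":-1},
  {"tx":1,"ty":0,"tz":-12,"ax":0,"ay":7.5,"az":0,"claw":-1},
  {"tx":1,"ty":0,"tz":-12,"ax":0,"ay":7.5,"az":0,"claw":-1},
  {"tx":1,"ty":0,"tz":-12,"ax":0,"ay":7.5,"az":0,"claw":-1},
  {"tx":1,"ty":0,"tz":-12,"ax":0,"ay":7.5,"az":0,"claw":-1},
  {"tx":1,"ty":0,"tz":-12,"ax":0,"ay":7.5,"az":0,"claw":-1},
  {"tx":1,"ty":0,"tz":-12,"ax":0,"ay":7.5,"az":0,"claw":-1},
  {"tx":1,"ty":0,"tz":-12,"ax":0,"ay":7.5,"az":0,"claw":-1},
  {"tx":1,"ty":0,"tz":-10,"ax":0,"ay":7.5,"az":0,"claw":-1},
  {"tx":1,"ty":1,"tz":-10,"ax":0,"ay":7.5,"az":0,"claw":-1},
])

```text
time_s: 8.55
tcp_pos: [0.4521, -0.1987, 0.1895]
eef_rot: [90.1, -0.4, -180.0]
contact_force: [-0.0, -0.7, -2.7]
gripper_width: 0.0631
```

>>> step_arm([
  {"tx":0,"ty":0,"tz":0,"ax":0,"ay":5,"az":0,"claw":-1},
  {"tx":0,"ty":0,"tz":0,"ax":0,"ay":5,"az":0,"claw":-1},
  {"tx":0,"ty":0,"tz":0,"ax":0,"ay":5,"az":0,"claw":-1},
  {"tx":0,"ty":0,"tz":0,"ax":0,"ay":5,"az":0,"claw":-1},
  {"tx":0,"ty":0,"tz":0,"ax":0,"ay":5,"az":0,"claw":-1},
  {"tx":0,"ty":0,"tz":0,"ax":0,"ay":5,"az":0,"claw":-1},
  {"tx":0,"ty":0,"tz":0,"ax":0,"ay":5,"az":0,"claw":-1},
  {"tx":0,"ty":0,"tz":0,"ax":0,"ay":5,"az":0,"claw":-1},
  {"tx":0,"ty":0,"tz":0,"ax":0,"ay":5,"az":0,"claw":-1},
  {"tx":0,"ty":0,"tz":0,"ax":0,"ay":5,"az":0,"claw":-1},
  {"tx":0,"ty":0,"tz":0,"ax":0,"ay":5,"az":0,"claw":-1},
])

```text
time_s: 9.65
tcp_pos: [0.4521, -0.1986, 0.1902]
eef_rot: [89.9, -55.3, -179.7]
contact_force: [0.0, -0.8, -1.9]
gripper_width: 0.0627
```

>>> step_arm([
  {"tx":0,"ty":0,"tz":0,"ax":0,"ay":5,"az":0,"claw":-1},
  {"tx":0,"ty":0,"tz":0,"ax":0,"ay":5,"az":0,"claw":-1},
  {"tx":0,"ty":0,"tz":0,"ax":0,"ay":0,"az":0,"claw":-1},
  {"tx":0,"ty":0,"tz":0,"ax":0,"ay":0,"az":0,"claw":-1},
  {"tx":0,"ty":0,"tz":0,"ax":0,"ay":0,"az":0,"claw":-1},
  {"tx":0,"ty":0,"tz":0,"ax":0,"ay":0,"az":0,"claw":-1},
])

```text
time_s: 10.25
tcp_pos: [0.4522, -0.1988, 0.1913]
eef_rot: [90.1, -64.9, -179.9]
contact_force: [-0.1, -0.5, -1.9]
gripper_width: 0.0629
```

```bash
python3 -W ignore - <<'E'
from plan import *
from h import cap,cv2
s=r.get_state();print(s['tcp_pos'],s['contact_force'],s['gripper_width'],s['joints'].round())
c=cap('scene');t=cap('top');a=c['image'][130:270,80:280];b=t['image'][140:280,240:440]
cv2.imwrite('pics/p4.png',np.vstack([cv2.resize(a,(420,294)),cv2.resize(b,(420,294))]))
E
```

```text
[ 0.45222877 -0.19877372  0.19134192] [-0.12140584 -0.52164184 -1.89399142] 0.06285276945558328 [ -44.   48.   13.  -60. -125. -109.]
```

View pics/p4.png

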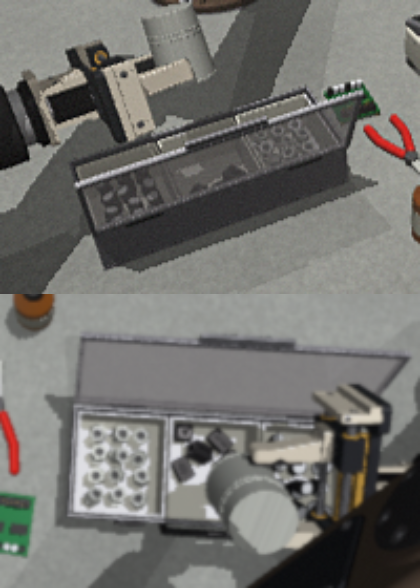

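The pictures show the cup inverted over the middle bin with several cores lying in it near (200,445). I'll tip further, wait and then look into the bin.

>>> step_arm([
  {"tx":0,"ty":0,"tz":0,"ax":0,"ay":8,"az":0,"claw":-1},
  {"tx":0,"ty":0,"tz":0,"ax":0,"ay":8,"az":0,"claw":-1},
  {"tx":0,"ty":0,"tz":0,"ax":0,"ay":4,"az":0,"claw":-1},
  {"tx":0,"ty":0,"tz":0,"ax":0,"ay":0,"az":0,"claw":-1},
  {"tx":0,"ty":0,"tz":0,"ax":0,"ay":0,"az":0,"claw":-1},
  {"tx":0,"ty":0,"tz":0,"ax":0,"ay":0,"az":0,"claw":-1},
  {"tx":0,"ty":0,"tz":0,"ax":0,"ay":0,"az":0,"claw":-1},
  {"tx":0,"ty":0,"tz":40,"ax":0,"ay":-8,"az":0,"claw":-1},
  {"tx":-5,"ty":0,"tz":40,"ax":0,"ay":-8,"az":0,"claw":-1},
  {"tx":-5,"ty":0,"tz":40,"ax":0,"ay":-8,"az":0,"claw":-1},
  {"tx":-10,"ty":10,"tz":10,"ax":0,"ay":-8,"az":0,"claw":-1},
  {"tx":-20,"ty":20,"tz":0,"ax":0,"ay":-8,"az":0,"claw":-1},
])

```text
time_s: 11.55
tcp_pos: [0.4124, -0.1694, 0.3233]
eef_rot: [90.6, -44.3, 179.7]
contact_force: [-0.6, -0.5, -1.6]
gripper_width: 0.0629
```

>>> step_arm([
  {"tx":-5,"ty":30,"tz":0,"ax":0,"ay":-8,"az":0,"claw":-1},
  {"tx":-5,"ty":30,"tz":0,"ax":0,"ay":-8,"az":0,"claw":-1},
  {"tx":0,"ty":30,"tz":0,"ax":0,"ay":-8,"az":0,"claw":-1},
  {"tx":0,"ty":30,"tz":0,"ax":0,"ay":-8,"az":0,"claw":-1},
  {"tx":0,"ty":30,"tz":0,"ax":0,"ay":-8,"az":0,"claw":-1},
  {"tx":0,"ty":30,"tz":0,"ax":0,"ay":-8,"az":0,"claw":-1},
  {"tx":0,"ty":30,"tz":0,"ax":0,"ay":-8,"az":0,"claw":-1},
  {"tx":0,"ty":30,"tz":0,"ax":0,"ay":-8,"az":0,"claw":-1},
  {"tx":0,"ty":30,"tz":0,"ax":0,"ay":-8,"az":0,"claw":-1},
  {"tx":0,"ty":0,"tz":0,"ax":0,"ay":-8,"az":0,"claw":-1},
])

```text
time_s: 12.55
tcp_pos: [0.4014, 0.1039, 0.3223]
eef_rot: [90.2, 35.4, -179.9]
contact_force: [0.5, -1.1, -1.7]
gripper_width: 0.0626
```

```bash
python3 -W ignore - <<'E'
from plan import *
from h import cap,cv2
s=r.get_state();print(s['tcp_pos'],s['contact_force'],s['gripper_width'],s['joints'].round())
c=cap('scene');t=cap('top');b=t['image'][140:280,100:440]
cv2.imwrite('pics/p5.png',cv2.resize(b,(800,330),interpolation=cv2.INTER_CUBIC))
g=go([.50,.20,.30],tool(50,0,0)); g=go([.544,.263,.162],tool(50,0,0),st=g)
E
```

```text
[0.40137227 0.10393242 0.32229125] [ 0.49589032 -1.13338637 -1.66021706] 0.06260314908251303 [ -27.   23.  -16.  -72. -111.  -13.]
n 10 dp/row [ 9.8  9.8 -2.2] w/row [-1.89 -5.25 -3.67] tot [ 98.3  98.1 -21.9] [-18.9 -52.5 -36.7] spd0.57 err0.000 q [ -27.   14.  -39. -101.  -82.   54.]
n 4 dp/row [ 11.   15.8 -34.5] w/row [-0.  0. -0.] tot [  44.   63. -138.] [-0.  0. -0.] spd0.53 err0.000 q [ -19.   42.  -40. -111.  -87.   82.]
```

View pics/p5.png

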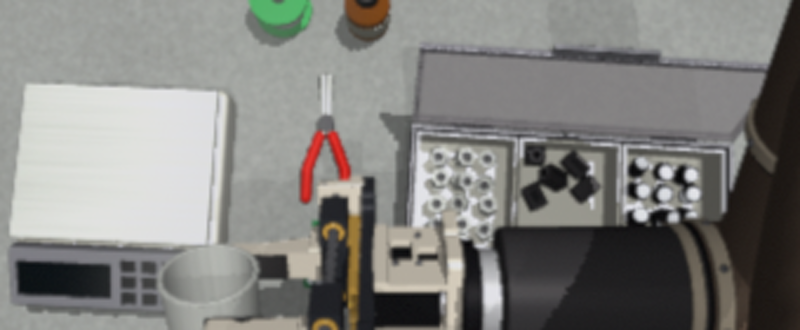

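All five cores lie in the middle bin, at about (535,155), (573,163), (553,180), (585,188) and (535,195), and the cup looks empty. Now I return the cup to the pan.

>>> step_arm([
  {"tx":10,"ty":10,"tz":-2,"ax":-1.89,"ay":-5.25,"az":-3.67,"claw":-1},
  {"tx":10,"ty":10,"tz":-2,"ax":-1.89,"ay":-5.25,"az":-3.67,"claw":-1},
  {"tx":10,"ty":10,"tz":-2,"ax":-1.89,"ay":-5.25,"az":-3.67,"claw":-1},
  {"tx":10,"ty":10,"tz":-2,"ax":-1.89,"ay":-5.25,"az":-3.67,"claw":-1},
  {"tx":10,"ty":10,"tz":-2,"ax":-1.89,"ay":-5.25,"az":-3.67,"claw":-1},
  {"tx":10,"ty":10,"tz":-2,"ax":-1.89,"ay":-5.25,"az":-3.67,"claw":-1},
  {"tx":10,"ty":10,"tz":-2,"ax":-1.89,"ay":-5.25,"az":-3.67,"claw":-1},
  {"tx":10,"ty":10,"tz":-2,"ax":-1.89,"ay":-5.25,"az":-3.67,"claw":-1},
  {"tx":10,"ty":10,"tz":-2,"ax":-1.89,"ay":-5.25,"az":-3.67,"claw":-1},
  {"tx":8,"ty":8,"tz":-2,"ax":-1.89,"ay":-5.25,"az":-3.67,"claw":-1},
  {"tx":0,"ty":0,"tz":0,"ax":0,"ay":0,"az":0,"claw":-1},
])

```text
time_s: 13.75
tcp_pos: [0.4995, 0.1996, 0.3006]
eef_rot: [83.2, 89.5, 133.1]
contact_force: [-0.6, -0.4, -0.6]
gripper_width: 0.0633
```

```bash
python3 -W ignore - <<'E'
from plan import *
s=r.get_state();print(s['tcp_pos'],s['contact_force'])
print(Ro.from_euler('xyz',s['eef_rot'],degrees=True).as_matrix().round(3))
g=go([.54,.26,.17],tool(50,0,0))
E
```

```text
[0.49953614 0.19961767 0.30059124] [-0.64444111 -0.36924727 -0.57638805]
[[-0.006 -0.764  0.645]
 [ 0.006  0.645  0.764]
 [-1.     0.008  0.001]]
n 4 dp/row [ 10.1  15.1 -32.6] w/row [-0.09 -0.08  0.04] tot [  40.5   60.4 -130.6] [-0.4 -0.3  0.2] spd0.51 err0.000 q [ -19.   40.  -40. -111.  -87.   81.]
```

>>> step_arm([
  {"tx":8,"ty":12,"tz":-25,"ax":0,"ay":0,"az":0,"claw":-1},
  {"tx":8,"ty":12,"tz":-25,"ax":0,"ay":0,"az":0,"claw":-1},
  {"tx":8,"ty":12,"tz":-25,"ax":0,"ay":0,"az":0,"claw":-1},
  {"tx":8,"ty":12,"tz":-25,"ax":0,"ay":0,"az":0,"claw":-1},
  {"tx":8,"ty":12,"tz":-20,"ax":-0.4,"ay":-0.3,"az":0.2,"claw":-1},
  {"tx":0,"ty":0,"tz":-8,"ax":0,"ay":0,"az":0,"claw":-1},
  {"tx":0,"ty":0,"tz":-5,"ax":0,"ay":0,"az":0,"claw":-1},
  {"tx":0,"ty":0,"tz":0,"ax":0,"ay":0,"az":0,"claw":-1},
  {"tx":0,"ty":0,"tz":0,"ax":0,"ay":0,"az":0,"claw":-1},
])

```text
time_s: 14.65
tcp_pos: [0.5403, 0.2586, 0.1694]
eef_rot: [-92.6, 89.7, -42.5]
contact_force: [0.0, -0.2, -1.4]
gripper_width: 0.0629
```

>>> step_arm([
  {"tx":0,"ty":0,"tz":-2,"ax":0,"ay":0,"az":0,"claw":-1},
  {"tx":0,"ty":0,"tz":-2,"ax":0,"ay":0,"az":0,"claw":-1},
  {"tx":0,"ty":0,"tz":-1,"ax":0,"ay":0,"az":0,"claw":-1},
  {"tx":0,"ty":0,"tz":0,"ax":0,"ay":0,"az":0,"claw":-1},
  {"tx":0,"ty":0,"tz":0,"ax":0,"ay":0,"az":0,"claw":-1},
])

```text
time_s: 15.15
tcp_pos: [0.5402, 0.2592, 0.1636]
eef_rot: [-100.9, 89.7, -50.7]
contact_force: [-0.3, -0.3, -0.9]
gripper_width: 0.0626
```

>>> step_arm([
  {"tx":0,"ty":0,"tz":-1,"ax":0,"ay":0,"az":0,"claw":-1},
  {"tx":0,"ty":0,"tz":-1,"ax":0,"ay":0,"az":0,"claw":-1},
  {"tx":0,"ty":0,"tz":-1,"ax":0,"ay":0,"az":0,"claw":-1},
  {"tx":0,"ty":0,"tz":0,"ax":0,"ay":0,"az":0,"claw":-1},
  {"tx":0,"ty":0,"tz":0,"ax":0,"ay":0,"az":0,"claw":-1},
])

```text
time_s: 15.65
tcp_pos: [0.5402, 0.2592, 0.1605]
eef_rot: [-102.7, 89.8, -52.5]
contact_force: [0.3, 0.3, -1.5]
gripper_width: 0.063
```

>>> step_arm([
  {"tx":0,"ty":0,"tz":-1,"ax":0,"ay":0,"az":0,"claw":-1},
  {"tx":0,"ty":0,"tz":0,"ax":0,"ay":0,"az":0,"claw":-1},
  {"tx":0,"ty":0,"tz":0,"ax":0,"ay":0,"az":0,"claw":-1},
])

```text
time_s: 15.95
tcp_pos: [0.5403, 0.2592, 0.1595]
eef_rot: [-101.9, 89.7, -51.7]
contact_force: [1.1, 0.8, -1.4]
gripper_width: 0.0626
```

>>> step_arm([
  {"tx":0,"ty":0,"tz":-1,"ax":0,"ay":0,"az":0,"claw":-1},
  {"tx":0,"ty":0,"tz":0,"ax":0,"ay":0,"az":0,"claw":-1},
  {"tx":0,"ty":0,"tz":0,"ax":0,"ay":0,"az":0,"claw":-1},
])

```text
time_s: 16.25
tcp_pos: [0.5403, 0.2592, 0.1588]
eef_rot: [-94.3, 89.7, -44.1]
contact_force: [0.5, -1.0, 0.2]
gripper_width: 0.0631
```

>>> step_arm([
  {"tx":0,"ty":0,"tz":-1,"ax":0,"ay":0,"az":0,"claw":-1},
  {"tx":0,"ty":0,"tz":0,"ax":0,"ay":0,"az":0,"claw":-1},
  {"tx":0,"ty":0,"tz":0,"ax":0,"ay":0,"az":0,"claw":-1},
])

```text
time_s: 16.55
tcp_pos: [0.5402, 0.2591, 0.1587]
eef_rot: [-71.3, 89.7, -21.1]
contact_force: [-0.5, -2.2, 5.8]
gripper_width: 0.0629
```

The cup is down on the pan: force +5.8 N and z no longer falling. I release gradually and back out.

>>> step_arm([
  {"tx":0,"ty":0,"tz":0,"ax":0,"ay":0,"az":0,"claw":0.5},
  {"tx":0,"ty":0,"tz":0,"ax":0,"ay":0,"az":0,"claw":0.6},
  {"tx":0,"ty":0,"tz":0,"ax":0,"ay":0,"az":0,"claw":0.8},
  {"tx":0,"ty":0,"tz":0,"ax":0,"ay":0,"az":0,"claw":1},
  {"tx":0,"ty":0,"tz":0,"ax":0,"ay":0,"az":0,"claw":1},
  {"tx":0,"ty":0,"tz":0,"ax":0,"ay":0,"az":0,"claw":1},
  {"tx":0,"ty":0,"tz":0,"ax":0,"ay":0,"az":0,"claw":1},
])

```text
time_s: 17.25
tcp_pos: [0.5402, 0.2592, 0.1575]
eef_rot: [-103.0, 89.7, -52.8]
contact_force: [0.2, 0.5, -0.7]
gripper_width: 0.0873
```

>>> step_arm([
  {"tx":-6,"ty":-8,"tz":1,"ax":0,"ay":0,"az":0,"claw":1},
  {"tx":-13,"ty":-15,"tz":1,"ax":0,"ay":0,"az":0,"claw":1},
  {"tx":-16,"ty":-19,"tz":1,"ax":0,"ay":0,"az":0,"claw":1},
  {"tx":-20,"ty":-24,"tz":0,"ax":0,"ay":0,"az":0,"claw":1},
  {"tx":-20,"ty":-24,"tz":0,"ax":0,"ay":0,"az":0,"claw":1},
  {"tx":-10,"ty":-12,"tz":30,"ax":0,"ay":0,"az":0,"claw":1},
  {"tx":0,"ty":0,"tz":40,"ax":0,"ay":0,"az":0,"claw":0},
  {"tx":0,"ty":0,"tz":40,"ax":0,"ay":0,"az":0,"claw":-1},
  {"tx":0,"ty":-10,"tz":40,"ax":0,"ay":0,"az":0,"claw":-1},
  {"tx":0,"ty":0,"tz":40,"ax":0,"ay":0,"az":0,"claw":-1},
])

```text
time_s: 18.25
tcp_pos: [0.4546, 0.1464, 0.3521]
eef_rot: [-112.8, 89.7, -62.7]
contact_force: [2.0, -0.8, -1.6]
gripper_width: 0.061
```

```bash
python3 -W ignore - <<'E'
from plan import *
from h import cap,cv2,pts
s=r.get_state();print(s['tcp_pos'],s['contact_force'],s['joints'].round())
c=cap('scene');a=c['image'][100:220,240:390];t=cap('top')
cv2.imwrite('pics/p6.png',cv2.resize(a,(450,360)))
P=pts(t);z=P[...,2];m=np.zeros(z.shape,bool);m[150:270,80:215]=1;m&=(z>.172)&(z<.19)
q=P[m];print('cup',cv2.minAreaRect(q[:,:2].astype(np.float32)),len(q),q[:,2].mean())
# lid-closing: fingers tool-down, jaw along y ; candidate poses
def down(yaw): return Ro.from_euler('xyz',[180,0,yaw],degrees=True)
for yaw in(-4,176):
  try:
    g=go([.45,-.19,.36],down(yaw));g=go([.66,-.205,.30],down(yaw),st=g);g=go([.66,-.205,.19],down(yaw),st=g);g=go([.55,-.20,.23],down(yaw),st=g);g=go([.43,-.2,.1],down(yaw),st=g)
  except Exception as e: print(e)
E
```

```text
[0.45461586 0.14635117 0.352052  ] [ 1.98125426 -0.81107441 -1.61218072] [-36.   3. -38. -92. -87.  41.]
cup ((0.539822518825531, 0.25998640060424805), (0.06759391725063324, 0.06557340919971466), 46.02860641479492) 246 0.17904780398685854
n 21 dp/row [ -0.2 -16.1   0.1] w/row [-4.67 -1.93  4.47] tot [  -4.  -337.5    3.1] [-98.  -40.5  93.9] spd0.28 err0.000 q [  0.  -1.  -9.  -0. -82.  86.]
n 6 dp/row [ 35.   -2.5 -10. ] w/row [ 0. -0.  0.] tot [210. -15. -60.] [ 0. -0.  0.] spd0.26 err0.000 q [ -1.  20.  10.   0. -80.  87.]
n 3 dp/row [  0.    0.  -36.7] w/row [ 0. -0.  0.] tot [   0.    0. -110.] [ 0. -0.  0.] spd0.24 err0.000 q [ -1.  23.   0.   0. -67.  87.]
n 3 dp/row [-36.7   1.7  13.3] w/row [ 0. -0.  0.] tot [-110.    5.   40.] [ 0. -0.  0.] spd0.28 err0.000 q [ -1.  12. -11.  -0. -67.  87.]
n 5 dp/row [-24.   0. -26.] w/row [ 0. -0.  0.] tot [-120.    0. -130.] [ 0. -0.  0.] spd0.29 err0.000 q [ -1.   9. -34.  -0. -47.  87.]
n 15 dp/row [ -0.3 -22.5   0.2] w/row [-2.37  5.73 -2.88] tot [  -4.  -337.5    3.1] [-35.5  85.9 -43.2] spd0.80 err0.000 q [  0.  -1.  -9.   0. -82. -94.]
n 6 dp/row [ 35.   -2.5 -10. ] w/row [0. 0. 0.] tot [210. -15. -60.] [0. 0. 0.] spd0.26 err0.000 q [ -1.  20.  10.   0. -80. -93.]
n 3 dp/row [  0.    0.  -36.7] w/row [0. 0. 0.] tot [   0.    0. -110.] [0. 0. 0.] spd0.24 err0.000 q [ -1.  23.   0.  -0. -67. -93.]
n 3 dp/row [-36.7   1.7  13.3] w/row [0. 0. 0.] tot [-110.    5.   40.] [0. 0. 0.] spd0.28 err0.000 q [ -1.  12. -11.  -0. -67. -93.]
n 5 dp/row [-24.   0. -26.] w/row [0. 0. 0.] tot [-120.    0. -130.] [0. 0. 0.] spd0.29 err0.000 q [ -1.   9. -34.  -0. -47. -93.]
```

View pics/p6.png

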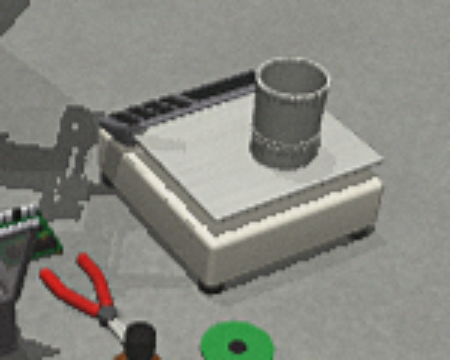

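The cup stands upright on the pan at about (290,110), at (0.540, 0.260) by depth. Now I turn the tool down to swing the lid shut.

>>> step_arm([
  {"tx":0,"ty":-16,"tz":0,"ax":-4.67,"ay":-1.93,"az":4.47,"claw":-1},
  {"tx":0,"ty":-16,"tz":0,"ax":-4.67,"ay":-1.93,"az":4.47,"claw":-1},
  {"tx":0,"ty":-16,"tz":0,"ax":-4.67,"ay":-1.93,"az":4.47,"claw":-1},
  {"tx":0,"ty":-16,"tz":0,"ax":-4.67,"ay":-1.93,"az":4.47,"claw":-1},
  {"tx":0,"ty":-16,"tz":0,"ax":-4.67,"ay":-1.93,"az":4.47,"claw":-1},
  {"tx":0,"ty":-16,"tz":0,"ax":-4.67,"ay":-1.93,"az":4.47,"claw":-1},
  {"tx":0,"ty":-16,"tz":0,"ax":-4.67,"ay":-1.93,"az":4.47,"claw":-1},
  {"tx":0,"ty":-16,"tz":0,"ax":-4.67,"ay":-1.93,"az":4.47,"claw":-1},
  {"tx":0,"ty":-16,"tz":0,"ax":-4.67,"ay":-1.93,"az":4.47,"claw":-1},
  {"tx":0,"ty":-16,"tz":0,"ax":-4.67,"ay":-1.93,"az":4.47,"claw":-1},
  {"tx":0,"ty":-16,"tz":0,"ax":-4.67,"ay":-1.93,"az":4.47,"claw":-1},
  {"tx":0,"ty":-16,"tz":0,"ax":-4.67,"ay":-1.93,"az":4.47,"claw":-1},
])

```text
time_s: 19.55
tcp_pos: [0.4548, -0.0463, 0.3495]
eef_rot: [-147.3, 31.6, -37.8]
contact_force: [-1.0, -0.2, -0.2]
gripper_width: 0.0006
```

>>> step_arm([
  {"tx":0,"ty":-16,"tz":0,"ax":-4.67,"ay":-1.93,"az":4.47,"claw":-1},
  {"tx":0,"ty":-16,"tz":0,"ax":-4.67,"ay":-1.93,"az":4.47,"claw":-1},
  {"tx":0,"ty":-16,"tz":0,"ax":-4.67,"ay":-1.93,"az":4.47,"claw":-1},
  {"tx":0,"ty":-16,"tz":0,"ax":-4.67,"ay":-1.93,"az":4.47,"claw":-1},
  {"tx":0,"ty":-16,"tz":0,"ax":-4.67,"ay":-1.93,"az":4.47,"claw":-1},
  {"tx":0,"ty":-16,"tz":0,"ax":-4.67,"ay":-1.93,"az":4.47,"claw":-1},
  {"tx":0,"ty":-16,"tz":0,"ax":-4.67,"ay":-1.93,"az":4.47,"claw":-1},
  {"tx":0,"ty":-16,"tz":0,"ax":-4.67,"ay":-1.93,"az":4.47,"claw":-1},
  {"tx":0,"ty":-16,"tz":0,"ax":-4.67,"ay":-1.93,"az":4.47,"claw":-1},
  {"tx":0,"ty":0,"tz":0,"ax":0,"ay":0,"az":0,"claw":-1},
])

```text
time_s: 20.55
tcp_pos: [0.4536, -0.1892, 0.3499]
eef_rot: [179.8, -0.0, -4.8]
contact_force: [-0.0, -0.4, 0.3]
gripper_width: 0.0002
```

```bash
python3 -W ignore - <<'E'
from plan import *
s=r.get_state();print(s['tcp_pos'],s['eef_rot'],s['gripper_width'])
D=Ro.from_euler('xyz',[180,0,-4],degrees=True)
g=go([.66,-.211,.33],D);g=go([.66,-.211,.19],D,st=g)
for th in(111,100,90,80,70,60,50,40,30,20,10,4,0):
    t=np.radians(th);l=-.105*np.cos(t);print(th,(.5466+l*.998+.01).round(3),(-.2035-l*.0725).round(4),(.0715+.105*np.sin(t)+.019).round(3))
E
```

```text
[ 0.45360763 -0.1892322   0.34994328] [ 1.79813073e+02 -3.11899234e-02 -4.80360970e+00] 0.0002116320399735083
n 6 dp/row [34.4 -3.6 -3.3] w/row [0.03 0.   0.13] tot [206.4 -21.8 -19.9] [0.2 0.  0.8] spd0.26 err0.000 q [ -2.  20.  13.   0. -83.  88.]
n 4 dp/row [  0.   0. -35.] w/row [ 0. -0.  0.] tot [   0.    0. -140.] [ 0. -0.  0.] spd0.23 err0.000 q [ -2.  23.   0.  -0. -67.  88.]
111 0.594 -0.2062 0.189
100 0.575 -0.2048 0.194
90 0.557 -0.2035 0.195
80 0.538 -0.2022 0.194
70 0.521 -0.2009 0.189
60 0.504 -0.1997 0.181
50 0.489 -0.1986 0.171
40 0.476 -0.1977 0.158
30 0.466 -0.1969 0.143
20 0.458 -0.1963 0.126
10 0.453 -0.196 0.109
4 0.452 -0.1959 0.098
0 0.452 -0.1959 0.09
```

>>> step_arm([
  {"tx":35,"ty":-4,"tz":0,"ax":0,"ay":0,"az":0,"claw":-1},
  {"tx":35,"ty":-4,"tz":0,"ax":0,"ay":0,"az":0,"claw":-1},
  {"tx":35,"ty":-4,"tz":0,"ax":0,"ay":0,"az":0,"claw":-1},
  {"tx":35,"ty":-4,"tz":0,"ax":0,"ay":0,"az":0,"claw":-1},
  {"tx":35,"ty":-4,"tz":0,"ax":0,"ay":0,"az":0,"claw":-1},
  {"tx":31,"ty":-2,"tz":-10,"ax":0,"ay":0,"az":0,"claw":-1},
  {"tx":0,"ty":0,"tz":-40,"ax":0,"ay":0,"az":0,"claw":-1},
  {"tx":0,"ty":0,"tz":-40,"ax":0,"ay":0,"az":0,"claw":-1},
  {"tx":0,"ty":0,"tz":-40,"ax":0,"ay":0,"az":0,"claw":-1},
  {"tx":0,"ty":0,"tz":-30,"ax":0,"ay":0,"az":0,"claw":-1},
  {"tx":0,"ty":0,"tz":0,"ax":0,"ay":0,"az":0,"claw":-1},
])

```text
time_s: 21.65
tcp_pos: [0.6578, -0.2107, 0.1839]
eef_rot: [-179.9, 0.6, -5.2]
contact_force: [-0.7, -0.1, -1.0]
gripper_width: 0.0004
```

>>> step_arm([
  {"tx":-20,"ty":2,"tz":0,"ax":0,"ay":0,"az":0,"claw":-1},
  {"tx":-20,"ty":2,"tz":0,"ax":0,"ay":0,"az":0,"claw":-1},
  {"tx":-10,"ty":1,"tz":0,"ax":0,"ay":0,"az":0,"claw":-1},
  {"tx":-10,"ty":1,"tz":0,"ax":0,"ay":0,"az":0,"claw":-1},
  {"tx":-10,"ty":1,"tz":2,"ax":0,"ay":0,"az":0,"claw":-1},
  {"tx":-10,"ty":0,"tz":1,"ax":0,"ay":0,"az":0,"claw":-1},
  {"tx":-10,"ty":1,"tz":1,"ax":0,"ay":0,"az":0,"claw":-1},
])

```text
time_s: 22.35
tcp_pos: [0.5707, -0.2028, 0.1949]
eef_rot: [180.0, -0.1, -5.0]
contact_force: [1.1, -0.9, 1.0]
gripper_width: 0.0002
```

>>> step_arm([
  {"tx":-14,"ty":1,"tz":0,"ax":0,"ay":0,"az":0,"claw":-1},
  {"tx":-10,"ty":1,"tz":0,"ax":0,"ay":0,"az":0,"claw":-1},
  {"tx":-9,"ty":1,"tz":-1,"ax":0,"ay":0,"az":0,"claw":-1},
  {"tx":-9,"ty":0,"tz":-2,"ax":0,"ay":0,"az":0,"claw":-1},
  {"tx":-8,"ty":1,"tz":-3,"ax":0,"ay":0,"az":0,"claw":-1},
  {"tx":-9,"ty":0,"tz":-4,"ax":0,"ay":0,"az":0,"claw":-1},
  {"tx":-8,"ty":1,"tz":-4,"ax":0,"ay":0,"az":0,"claw":-1},
])

```text
time_s: 23.05
tcp_pos: [0.5034, -0.1978, 0.1802]
eef_rot: [180.0, -0.1, -5.0]
contact_force: [0.9, -1.0, 0.8]
gripper_width: 0.0007
```

```bash
python3 -W ignore - <<'E'
from plan import *
from h import cap,cv2
s=r.get_state();print(s['tcp_pos'],s['contact_force'])
c=cap('scene');t=cap('top');a=c['image'][100:270,80:280];b=t['image'][140:280,240:440]
cv2.imwrite('pics/p7.png',np.vstack([cv2.resize(a,(400,340)),cv2.resize(b,(371,260)).__class__ and cv2.resize(b,(400,260))]))
E
```

```text
[ 0.50338468 -0.19780171  0.1801559 ] [ 0.90924549 -1.04876374  0.80176034]
```

View pics/p7.png

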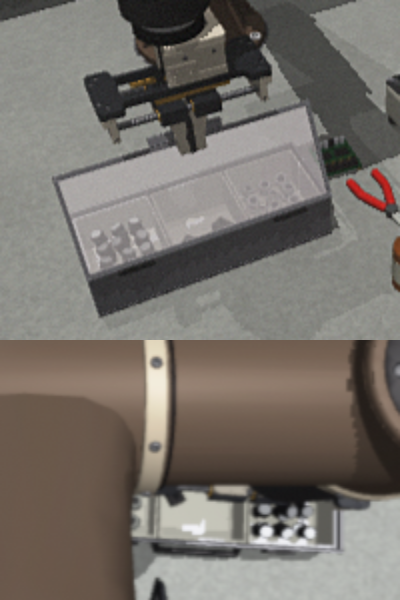

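The lid is part way down, leaning forward with the fingertips on its back at (190,145). Continuing the arc.

>>> step_arm([
  {"tx":-7,"ty":0,"tz":-4,"ax":0,"ay":0,"az":0,"claw":-1},
  {"tx":-7,"ty":1,"tz":-5,"ax":0,"ay":0,"az":0,"claw":-1},
  {"tx":-7,"ty":0,"tz":-6,"ax":0,"ay":0,"az":0,"claw":-1},
  {"tx":-6,"ty":1,"tz":-7,"ax":0,"ay":0,"az":0,"claw":-1},
  {"tx":-5,"ty":0,"tz":-8,"ax":0,"ay":0,"az":0,"claw":-1},
  {"tx":-5,"ty":0,"tz":-8,"ax":0,"ay":0,"az":0,"claw":-1},
  {"tx":-4,"ty":0,"tz":-8,"ax":0,"ay":0,"az":0,"claw":-1},
  {"tx":-4,"ty":0,"tz":-8,"ax":0,"ay":0,"az":0,"claw":-1},
  {"tx":-3,"ty":0,"tz":-8,"ax":0,"ay":0,"az":0,"claw":-1},
  {"tx":-2,"ty":0,"tz":-7,"ax":0,"ay":0,"az":0,"claw":-1},
])

```text
time_s: 24.15
tcp_pos: [0.4537, -0.1958, 0.1107]
eef_rot: [180.0, -0.1, -5.0]
contact_force: [-1.0, 1.3, 1.1]
gripper_width: 0.0005
```

>>> step_arm([
  {"tx":0,"ty":0,"tz":-3,"ax":0,"ay":0,"az":0,"claw":-1},
  {"tx":0,"ty":0,"tz":-3,"ax":0,"ay":0,"az":0,"claw":-1},
  {"tx":0,"ty":0,"tz":-2,"ax":0,"ay":0,"az":0,"claw":-1},
  {"tx":0,"ty":0,"tz":0,"ax":0,"ay":0,"az":0,"claw":-1},
])

```text
time_s: 24.55
tcp_pos: [0.4544, -0.1958, 0.1034]
eef_rot: [180.0, -0.1, -5.0]
contact_force: [0.4, 0.7, -0.2]
gripper_width: 0.0006
```

>>> step_arm([
  {"tx":0,"ty":0,"tz":-2,"ax":0,"ay":0,"az":0,"claw":-1},
  {"tx":0,"ty":0,"tz":-2,"ax":0,"ay":0,"az":0,"claw":-1},
  {"tx":0,"ty":0,"tz":-1,"ax":0,"ay":0,"az":0,"claw":-1},
  {"tx":0,"ty":0,"tz":0,"ax":0,"ay":0,"az":0,"claw":-1},
])

```text
time_s: 24.95
tcp_pos: [0.4542, -0.1958, 0.0984]
eef_rot: [180.0, -0.1, -5.0]
contact_force: [1.0, -0.0, -0.1]
gripper_width: 0.0008
```

>>> step_arm([
  {"tx":0,"ty":0,"tz":-1,"ax":0,"ay":0,"az":0,"claw":-1},
  {"tx":0,"ty":0,"tz":-1,"ax":0,"ay":0,"az":0,"claw":-1},
  {"tx":0,"ty":0,"tz":0,"ax":0,"ay":0,"az":0,"claw":-1},
])

```text
time_s: 25.25
tcp_pos: [0.4542, -0.1958, 0.0965]
eef_rot: [180.0, -0.1, -5.0]
contact_force: [0.0, -0.7, -0.1]
gripper_width: 0.0005
```

>>> step_arm([
  {"tx":0,"ty":0,"tz":-1,"ax":0,"ay":0,"az":0,"claw":-1},
  {"tx":0,"ty":0,"tz":0,"ax":0,"ay":0,"az":0,"claw":-1},
  {"tx":0,"ty":0,"tz":0,"ax":0,"ay":0,"az":0,"claw":-1},
])

```text
time_s: 25.55
tcp_pos: [0.4543, -0.1958, 0.0955]
eef_rot: [180.0, -0.1, -5.0]
contact_force: [-0.1, -0.2, 0.6]
gripper_width: 0.0006
```

>>> step_arm([
  {"tx":0,"ty":0,"tz":-1,"ax":0,"ay":0,"az":0,"claw":-1},
  {"tx":0,"ty":0,"tz":0,"ax":0,"ay":0,"az":0,"claw":-1},
  {"tx":0,"ty":0,"tz":0,"ax":0,"ay":0,"az":0,"claw":-1},
])

```text
time_s: 25.85
tcp_pos: [0.4542, -0.1958, 0.0945]
eef_rot: [180.0, -0.1, -5.0]
contact_force: [-0.1, -1.3, 0.4]
gripper_width: 0.0004
```

>>> step_arm([
  {"tx":0,"ty":0,"tz":-1,"ax":0,"ay":0,"az":0,"claw":-1},
  {"tx":0,"ty":0,"tz":0,"ax":0,"ay":0,"az":0,"claw":-1},
  {"tx":0,"ty":0,"tz":0,"ax":0,"ay":0,"az":0,"claw":-1},
])

```text
time_s: 26.15
tcp_pos: [0.4543, -0.1958, 0.0935]
eef_rot: [180.0, -0.1, -5.0]
contact_force: [-0.2, 0.2, 0.3]
gripper_width: 0.0002
```

```bash
python3 -W ignore - <<'E'
from h import *
c=cap('scene');P=pts(c);q=P.reshape(-1,3)
for yl in((-.34,-.27),(-.13,-.07)):
  for x in np.arange(.41,.56,.015):
    m=(abs(q[:,0]-x)<.006)&(q[:,1]>yl[0])&(q[:,1]<yl[1])&(q[:,2]<.25)&(q[:,2]>.03)
    print(yl,x.round(3),m.sum(),np.percentile(q[m,2],[5,50,95]).round(4) if m.any() else '')
cv2.imwrite('pics/p8.png',cv2.resize(c['image'][100:270,80:280],(600,510)))
E
```

```text
(-0.34, -0.27) 0.41 85 [0.0972 0.1019 0.2049]
(-0.34, -0.27) 0.425 129 [0.0948 0.0977 0.205 ]
(-0.34, -0.27) 0.44 134 [0.0919 0.0949 0.2047]
(-0.34, -0.27) 0.455 151 [0.0895 0.0922 0.2052]
(-0.34, -0.27) 0.47 152 [0.0865 0.0899 0.2053]
(-0.34, -0.27) 0.485 223 [0.0844 0.0896 0.2046]
(-0.34, -0.27) 0.5 118 [0.0817 0.0841 0.0864]
(-0.34, -0.27) 0.515 115 [0.0789 0.0817 0.0842]
(-0.34, -0.27) 0.53 189 [0.0366 0.0777 0.0823]
(-0.34, -0.27) 0.545 142 [0.0369 0.0701 0.0816]
(-0.34, -0.27) 0.56 0 
(-0.13, -0.07) 0.41 0 
(-0.13, -0.07) 0.425 66 [0.0975 0.1022 0.2048]
(-0.13, -0.07) 0.44 117 [0.0941 0.0983 0.205 ]
(-0.13, -0.07) 0.455 106 [0.0922 0.0956 0.2054]
(-0.13, -0.07) 0.47 105 [0.09   0.0929 0.2055]
(-0.13, -0.07) 0.485 140 [0.0864 0.0908 0.2045]
(-0.13, -0.07) 0.5 175 [0.0845 0.1668 0.2039]
(-0.13, -0.07) 0.515 86 [0.0807 0.0837 0.0868]
(-0.13, -0.07) 0.53 88 [0.0783 0.0811 0.0839]
(-0.13, -0.07) 0.545 122 [0.034  0.0768 0.0818]
(-0.13, -0.07) 0.56 105 [0.0347 0.0707 0.0781]
```

View pics/p8.png

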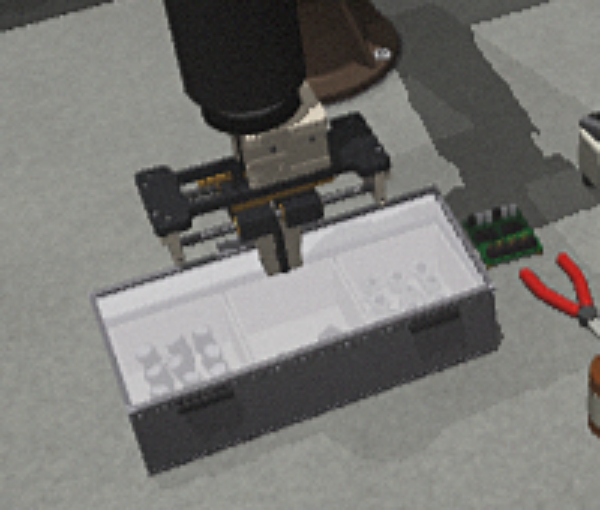

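```bash
python3 -W ignore - <<'E'
from h import *
print(r.finger_overhang, r.get_state()['tcp_pos'])
c=dict(np.load('scene.npz'));P=pts(c)
for v in range(170,200,2): print(v,[tuple((P[v,u]*1000).astype(int)) for u in range(168,182,3)])
cv2.imwrite('pics/p9.png',cv2.resize(c['image'][150:210,130:220],(720,480),interpolation=cv2.INTER_CUBIC))
E
```

```text
0.019 [ 0.45421423 -0.1957853   0.0935192 ]
170 [(np.int64(484), np.int64(-209), np.int64(184)), (np.int64(489), np.int64(-203), np.int64(185)), (np.int64(489), np.int64(-196), np.int64(181)), (np.int64(493), np.int64(-190), np.int64(182)), (np.int64(495), np.int64(-183), np.int64(180))]
172 [(np.int64(492), np.int64(-212), np.int64(185)), (np.int64(491), np.int64(-205), np.int64(181)), (np.int64(485), np.int64(-196), np.int64(173)), (np.int64(489), np.int64(-190), np.int64(173)), (np.int64(491), np.int64(-183), np.int64(171))]
174 [(np.int64(488), np.int64(-212), np.int64(176)), (np.int64(490), np.int64(-205), np.int64(174)), (np.int64(463), np.int64(-191), np.int64(148)), (np.int64(489), np.int64(-190), np.int64(167)), (np.int64(491), np.int64(-184), np.int64(165))]
176 [(np.int64(491), np.int64(-214), np.int64(172)), (np.int64(491), np.int64(-206), np.int64(169)), (np.int64(464), np.int64(-192), np.int64(143)), (np.int64(465), np.int64(-185), np.int64(140)), (np.int64(466), np.int64(-177), np.int64(138))]
178 [(np.int64(462), np.int64(-207), np.int64(141)), (np.int64(459), np.int6
[... 1890 characters left out ...]
, np.int64(-215), np.int64(90)), (np.int64(465), np.int64(-209), np.int64(90)), (np.int64(467), np.int64(-202), np.int64(88)), (np.int64(475), np.int64(-196), np.int64(92)), (np.int64(475), np.int64(-188), np.int64(88))]
196 [(np.int64(468), np.int64(-218), np.int64(90)), (np.int64(471), np.int64(-211), np.int64(89)), (np.int64(475), np.int64(-205), np.int64(89)), (np.int64(477), np.int64(-197), np.int64(87)), (np.int64(483), np.int64(-191), np.int64(89))]
198 [(np.int64(476), np.int64(-221), np.int64(91)), (np.int64(476), np.int64(-213), np.int64(87)), (np.int64(481), np.int64(-207), np.int64(89)), (np.int64(483), np.int64(-200), np.int64(86)), (np.int64(486), np.int64(-193), np.int64(86))]
```

View pics/p9.png

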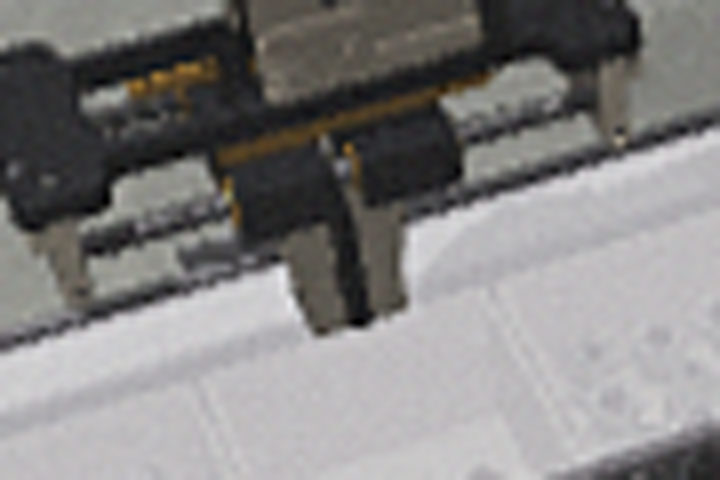

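>>> step_arm([
  {"tx":0,"ty":0,"tz":10,"ax":0,"ay":0,"az":0,"claw":-1},
  {"tx":0,"ty":0,"tz":20,"ax":0,"ay":0,"az":0,"claw":-1},
  {"tx":0,"ty":0,"tz":20,"ax":0,"ay":0,"az":0,"claw":-1},
  {"tx":0,"ty":0,"tz":0,"ax":0,"ay":0,"az":0,"claw":-1},
])

```text
time_s: 26.6
tcp_pos: [0.4562, -0.1961, 0.1469]
eef_rot: [179.9, -0.4, -4.9]
contact_force: [0.0, 0.1, -0.4]
gripper_width: 0.0004
```

```bash
cat > lid.py <<'E'
from h import *
def lid(c):
    q=pts(c).reshape(-1,3)
    # case frame: u = distance from hinge towards robot
    d=q-np.array([.546,-.2035,0]);u=-(d[:,0]*.9974-d[:,1]*.0725);v=d[:,0]*.0725+d[:,1]*.9974
    m=(u>.03)&(u<.12)&(abs(v)>.06)&(abs(v)<.15)&(q[:,2]>.06)&(q[:,2]<.12)
    a=np.polyfit(u[m],q[m,2],1)
    for _ in range(3):
        k=abs(np.polyval(a,u[m])-q[m,2])<.006;a=np.polyfit(u[m][k],q[m,2][k],1)
    print('lid slope deg',np.degrees(np.arctan(a[0])).round(2),'z at hinge',a[1].round(4),k.sum())
E
python3 -W ignore - <<'E'
from lid import *
c=cap('scene');lid(c);print(r.get_state()['tcp_pos'],r.get_state()['contact_force'])
cv2.imwrite('pics/p10.png',cv2.resize(c['image'][130:230,110:240],(650,500),interpolation=cv2.INTER_CUBIC))
E
```

```text
lid slope deg 9.95 z at hinge 0.0772 1986
[ 0.45535186 -0.19586882  0.1454909 ] [-0.2601173   0.15950786  0.06696936]
```

View pics/p10.png

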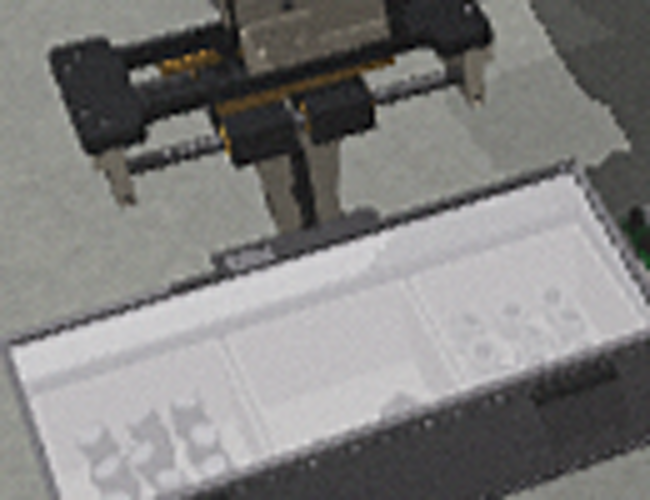

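```bash
python3 -W ignore - <<'E'
from h import *
c=dict(np.load('scene.npz'));P=pts(c)
for v in range(158,182,2): print(v,[(P[v,u]*1000).astype(int).tolist() for u in range(165,180,3)])
# project expected tip
for z in(.1265,.1455):
  X=c['R']@np.array([.455,-.196,z])+c['t'];print(z,c['fx']*X[0]/X[2]+c['cx'],c['fy']*X[1]/X[2]+c['cy'])
E
```

```text
158 [[489, -212, 225], [492, -205, 224], [466, -191, 201], [495, -192, 220], [468, -177, 197]]
160 [[491, -213, 221], [462, -198, 195], [469, -193, 197], [466, -185, 192], [466, -178, 189]]
162 [[465, -207, 195], [463, -200, 190], [465, -193, 189], [468, -186, 188], [467, -179, 184]]
164 [[465, -208, 188], [467, -202, 188], [466, -194, 183], [468, -187, 182], [469, -180, 179]]
166 [[465, -209, 183], [465, -202, 180], [463, -194, 175], [467, -188, 175], [466, -180, 171]]
168 [[466, -210, 178], [455, -200, 166], [461, -195, 168], [466, -189, 169], [468, -182, 167]]
170 [[465, -211, 171], [468, -205, 171], [466, -197, 165], [465, -189, 162], [471, -183, 163]]
172 [[464, -212, 164], [467, -205, 164], [465, -198, 159], [466, -190, 157], [468, -183, 155]]
174 [[464, -213, 159], [467, -206, 158], [464, -198, 152], [406, -175, 100], [412, -168, 101]]
176 [[278, -168, -2], [407, -192, 101], [411, -185, 101], [413, -178, 99], [420, -172, 102]]
178 [[410, -202, 101], [414, -195, 101], [422, -189, 104], [421, -181, 99], [427, -175, 101]]
180 [[417, -205, 100], [423, -198, 102], [424, -191, 100], [426, -183, 98], [430, -176, 97]]
0.1265 172.15694095123933 179.43506652320943
0.1455 171.03567553369436 173.7205657271934
```

The camera shows the shut fingers' tips only a few mm beyond the TCP, not 19. So the lid still stands about 10° open, touched but not pressed. I'll press lower, nearer its free edge, watching the force.

>>> step_arm([
  {"tx":-10,"ty":1,"tz":-20,"ax":0,"ay":0,"az":0,"claw":-1},
  {"tx":-10,"ty":0,"tz":-15,"ax":0,"ay":0,"az":0,"claw":-1},
  {"tx":0,"ty":0,"tz":-5,"ax":0,"ay":0,"az":0,"claw":-1},
  {"tx":0,"ty":0,"tz":-4,"ax":0,"ay":0,"az":0,"claw":-1},
  {"tx":0,"ty":0,"tz":-4,"ax":0,"ay":0,"az":0,"claw":-1},
  {"tx":0,"ty":0,"tz":-4,"ax":0,"ay":0,"az":0,"claw":-1},
])

```text
time_s: 27.25
tcp_pos: [0.435, -0.1948, 0.0917]
eef_rot: [180.0, -0.2, -5.0]
contact_force: [0.3, -0.0, 0.2]
gripper_width: 0.0004
```

>>> step_arm([
  {"tx":0,"ty":0,"tz":-3,"ax":0,"ay":0,"az":0,"claw":-1},
  {"tx":0,"ty":0,"tz":-3,"ax":0,"ay":0,"az":0,"claw":-1},
])

```text
time_s: 27.45
tcp_pos: [0.4345, -0.1948, 0.0855]
eef_rot: [180.0, -0.1, -5.0]
contact_force: [-0.3, 1.1, 1.0]
gripper_width: 0.0001
```

```bash
python3 -W ignore -c "
from lid import *
lid(cap('scene'));print(r.get_state()['tcp_pos'],r.get_state()['contact_force'])"
```

```text
lid slope deg 4.61 z at hinge 0.0773 1802
[ 0.43420736 -0.19476442  0.0849975 ] [ 0.65891423 -0.85149771  0.1463775 ]
```

>>> step_arm([
  {"tx":0,"ty":0,"tz":-2,"ax":0,"ay":0,"az":0,"claw":-1},
  {"tx":0,"ty":0,"tz":-2,"ax":0,"ay":0,"az":0,"claw":-1},
  {"tx":0,"ty":0,"tz":-1,"ax":0,"ay":0,"az":0,"claw":-1},
])

```text
time_s: 27.8
tcp_pos: [0.4342, -0.1948, 0.0804]
eef_rot: [180.0, -0.1, -5.0]
contact_force: [-0.1, -0.4, 0.4]
gripper_width: 0.0005
```

>>> step_arm([
  {"tx":0,"ty":0,"tz":-1,"ax":0,"ay":0,"az":0,"claw":-1},
  {"tx":0,"ty":0,"tz":-1,"ax":0,"ay":0,"az":0,"claw":-1},
  {"tx":0,"ty":0,"tz":0,"ax":0,"ay":0,"az":0,"claw":-1},
])

```text
time_s: 28.1
tcp_pos: [0.4342, -0.1948, 0.0785]
eef_rot: [180.0, -0.1, -5.0]
contact_force: [-0.9, -0.3, 0.7]
gripper_width: 0.0004
```

```bash
python3 -W ignore -c "
from lid import *
lid(cap('scene'));print(r.get_state()['tcp_pos'],r.get_state()['contact_force'])"
```

```text
lid slope deg 1.3 z at hinge 0.0774 1693
[ 0.43428035 -0.19477281  0.078533  ] [ 0.85547575 -0.11874     0.62809839]
```

>>> step_arm([
  {"tx":0,"ty":0,"tz":-1,"ax":0,"ay":0,"az":0,"claw":-1},
  {"tx":0,"ty":0,"tz":-1,"ax":0,"ay":0,"az":0,"claw":-1},
  {"tx":0,"ty":0,"tz":0,"ax":0,"ay":0,"az":0,"claw":-1},
])

```text
time_s: 28.45
tcp_pos: [0.4343, -0.1948, 0.0765]
eef_rot: [180.0, -0.1, -5.0]
contact_force: [0.1, -0.3, -0.2]
gripper_width: 0.0004
```

>>> step_arm([
  {"tx":0,"ty":0,"tz":-1,"ax":0,"ay":0,"az":0,"claw":-1},
  {"tx":0,"ty":0,"tz":0,"ax":0,"ay":0,"az":0,"claw":-1},
])

```text
time_s: 28.65
tcp_pos: [0.4343, -0.1948, 0.0758]
eef_rot: [180.0, -0.1, -5.0]
contact_force: [-0.9, 1.3, 3.2]
gripper_width: 0.0004
```

```bash
python3 -W ignore -c "
from lid import *
lid(cap('scene'));print(r.get_state()['tcp_pos'],r.get_state()['contact_force'])"
```

```text
lid slope deg 0.07 z at hinge 0.0774 1663
[ 0.43430158 -0.19480017  0.07574899] [-0.6715963   0.05948371  3.98945901]
```

Shut now: slope 0.07° and the force is rising. One more small press, then up and away for the final check.

>>> step_arm([
  {"tx":0,"ty":0,"tz":-1,"ax":0,"ay":0,"az":0,"claw":-1},
  {"tx":0,"ty":0,"tz":0,"ax":0,"ay":0,"az":0,"claw":-1},
])

```text
time_s: 28.9
tcp_pos: [0.4344, -0.1948, 0.0756]
eef_rot: [179.9, -0.1, -4.9]
contact_force: [-5.4, 2.7, 15.1]
gripper_width: 0.0006
```

>>> step_arm([
  {"tx":0,"ty":0,"tz":10,"ax":0,"ay":0,"az":0,"claw":-1},
  {"tx":0,"ty":0,"tz":25,"ax":0,"ay":0,"az":0,"claw":-1},
  {"tx":0,"ty":0,"tz":40,"ax":0,"ay":0,"az":0,"claw":-1},
  {"tx":0,"ty":0,"tz":40,"ax":0,"ay":0,"az":0,"claw":-1},
  {"tx":-20,"ty":-30,"tz":40,"ax":0,"ay":0,"az":0,"claw":-1},
  {"tx":-10,"ty":-40,"tz":20,"ax":0,"ay":0,"az":0,"claw":-1},
  {"tx":-10,"ty":-40,"tz":0,"ax":0,"ay":0,"az":0,"claw":-1},
  {"tx":-10,"ty":-40,"tz":0,"ax":0,"ay":0,"az":0,"claw":-1},
  {"tx":0,"ty":-40,"tz":0,"ax":0,"ay":0,"az":0,"claw":-1},
  {"tx":0,"ty":-40,"tz":0,"ax":0,"ay":0,"az":0,"claw":-1},
  {"tx":0,"ty":-40,"tz":0,"ax":0,"ay":0,"az":0,"claw":-1},
  {"tx":0,"ty":0,"tz":0,"ax":0,"ay":0,"az":0,"claw":-1},
])

```text
time_s: 30.1
tcp_pos: [0.385, -0.4663, 0.2455]
eef_rot: [180.0, -0.0, -5.2]
contact_force: [0.5, 0.0, -0.2]
gripper_width: 0.0005
```

```bash
python3 -W ignore - <<'E'
from lid import *
c=cap('scene');lid(c);t=cap('top');P=pts(t);z=P[...,2]
m=np.zeros(z.shape,bool);m[150:270,80:215]=1;m&=(z>.172)&(z<.19);q=P[m];print('cup',cv2.minAreaRect(q[:,:2].astype(np.float32)),q[:,2].mean())
print(r.get_state()['tcp_pos'],r.get_state()['contact_force'])
cv2.imwrite('pics/p11.png',np.vstack([c['image'][80:280,60:400],t['image'][110:300,90:430]]))
E
```

```text
lid slope deg -0.06 z at hinge 0.0775 1651
cup ((0.5396793484687805, 0.25985562801361084), (0.06701278686523438, 0.0654817596077919), 45.56413650512695) 0.1789708519353048
[ 0.38508132 -0.46329444  0.24591486] [-0.54439636  0.65206387  0.15654982]
```

View pics/p11.png

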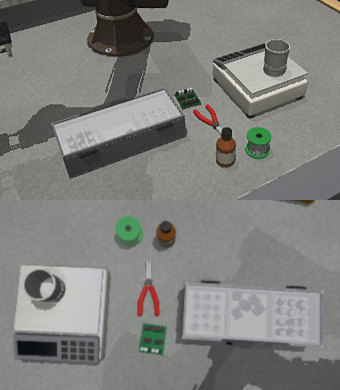

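The lid is flat on the case, with the five cores showing through it at (248,303). The cup stands empty and upright on the pan at (45,288), and the bystanders are where they were. I'll hand in.

```bash
python3 -c "
from plant import r
print(r.close_job())"
```

```text
the job is handed in; nothing more can be done
None
```

The job is done and handed in at about 30 s of the 72 s allowed. I gripped the cup from the side, tipped it to about 175° over the empty middle bin and stood it back on the pan. Then I swung the lid over from behind and pressed it shut.

**Last checks:**
- **Cores:** a picture taken before the lid was closed showed all five in the middle bin.
- **Cup:** upright and empty on the pan at (0.540, 0.260), about 5 mm from where it started, with its rim at about 0.179 m.
- **Lid:** measured at -0.06°, with 15 N pushing back on the final press, so it is right down.
- **Other things:** the pliers, spool, board and bottle look unmoved in the picture; I did not measure their positions.
- **Robot:** the arm is clear and touching nothing.

**One disagreement:** with the gripper shut, the camera showed the fingertips only a few mm ahead of the TCP, not the stated 19 mm. My first closing sweep therefore left the lid about 10° open. I found this by measuring the lid's slope and pressed again until it was flat.

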